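# Reload the bag clipper

## Robot

A 7-joint arm with a two-finger parallel gripper is mounted at the origin on the work surface. World frame = base frame: x ahead of the robot, y to its left, z up, the work surface at z = 0. Lengths are in m, angles in rad, forces in N, time in s.
With the tool pointing down it reaches from about 0.425 to 0.95 m from the base axis. Payload 16.7 kg.
Tool frame: the origin (TCP) lies midway between the tips of the shut fingers; the grasp point (between the pads) lies 19 mm behind it; z points along the fingers, x is the direction in which the jaws open and shut, and the axes are right-handed (so a half turn about z gives the same grasp; the last joint's range is limited). The gripper opens to 94 mm and grips with 3 to 60 N. Pads are 16 mm wide; open, the fingers measure 119 mm over their backs; the gripper's body (75 mm by 177 mm) begins 78 mm behind the grasp point.
Start: joints at [-1.345, 0.426, 0.074, 1.606, -0.034, 1.111, -0.067], TCP at [0.247, 0.628, 0.205] pointing down, gripper open.
Joint ranges: [-2.85, 2.85], [-0.5, 2.14], [-1.23, 1.37], [0.21, 2.46], [-1.02, 4.16], [0.16, 2.05], [-2.73, 2.73]. Speed limits (rad/s): [1.89, 1.89, 2.39, 2.39, 3.01, 3.01, 3.01].

## Interface

Orientations are given as a rotation vector (axis times angle).
In Python, from bench import monitor, viewer, bot, find_in, place_of gives the robot as it stands. The module is installed in compiled form; this text tells all that it offers.
- The arm moves only by the tool servo_tool, never from a script. Its argument "commands" is a list of rows, each an object of numbers: "x", "y", "z": the shift along the tool's x, y, z in mm; "wx", "wy", "wz": the turn, a rotation vector about the tool's x, y, z in degrees. A call has 1 to 5 rows; each row shifts and turns the commanded pose from where the row before left it, along the tool's axes as they then stand; what a row does not reach is not made up. A row lasts 1/10 s, in which the tool goes at most 50 mm and 8.59 degrees, less where a joint would pass 70% of its speed; a pose out of reach is approached as far as the arm can. A call is refused whole if a number of a shift passes 50 or a number of a turn 8.59, either way. A call with a gripper value outside its range is refused whole. "fingers" is the finger opening in mm, from 0 to 94, set as the call begins (left out, the last holds). The fingers move at their own pace and stop on an object; the grip force is fixed at half the most. Time passes only in rows, so rows that do not move let the fingers close. It gives the time, the measured TCP pose, the force and the opening at its end, in the units of the state.
- monitor.get_state(): the state, without advancing time (a new reading comes with each control period).
- viewer.grab_frame(name): name is "side" or "top"; returns the picture (400x640x3 uint8, red, green, blue); there is no depth.
- viewer.get_calibration(name): a dict with "fx", "fy", "cx", "cy" (pixels), "rvec" (rotation vector, rad) and "tvec" (3), from world to camera coordinates, as OpenCV has them. Camera axes: x right, y down, z forward; pixel columns grow to the right and rows downward; lengths in m; the calibration is good to about 2 mm. A picture is of the moment at which its call begins. get_calibration takes no time and is no camera call.
- bot.finish_job(): hands the job in, once; it reports no verdict.
Trained networks look in the newest picture that a camera, given by its name, has taken for a name from the list of things; names that differ only in an ending like _2 or _b are one class to them, and where a whole thing is asked for, a point or a joint stands for the part that bears it (a point fixed in the world has none). Each returns a list of dicts, best first, with "p" (0 to 1); they miss things now and then, are a little off and sometimes report something else, mostly with a low value. They report only what shows in the picture. A call takes as long as a camera call. They do not tell look-alikes from the thing itself.
- find_in(camera, query): "point" ([row, column] in pixels, amid what is visible of it).
- place_of(camera, query): "point" ([row, column] in pixels: a listed point, or the origin of a listed thing).
The state is a dict: "time_s": time; "joints": joint angles; "dq": joint speeds; "tau": joint torques, N m; "position": TCP position; "orientation": TCP orientation; "wrist_force": force on the tool from outside, world axes, zero at the start; "ft_torque": the same for the moment, N m; "grip_width": finger opening in m.
Only numpy, scipy, OpenCV 4.12 (cv2) and the standard library are available. Lean on these libraries where they do the work, as an engineer would, in place of code of your own. Each camera call takes 0.05 s, during which the arm holds its last target.

## Task

Load the brass clip stick into the sloping aluminium channel of the red bag clipper, legs down: press the blue spring follower back with the stick, lay it flat in the channel and let it come fully forward under the yellow lip against the nose. Once it is lying home and released, with the cover rail still open, push the rail by its orange tab fully down towards the nose so that it covers the stick. Do not shift or knock over the tub, the carton or the jug.

Things in the scene. Friction and masses are not known exactly. Their poses are not given: they have to be found in the camera images.
- clip_stick: stick of brass U clips, a straight rigid bar 110 long (its x) x 18 wide (its y) x 34 mm high (its z), crowns up, about 160 g (varies), standing loose on the bench on its legs. Origin: centre of its underside. Both ends are alike: it may go in either way round.
- head: red bag clipper, bolted to the bench. Its frame slopes 25 degrees (0.436 rad): x up the slope away from the robot, y across, z square to the slope. Origin: middle of the nose wall (lower end), at channel floor height, 55 mm above the bench. All x, y, z below are in this frame. The aluminium tray forming the channel lies on it; see stick_home. Base plate 250 x 130 mm.
- stick_home (a point): the stick's origin when home, tray mid-set: x=55, y=0, z=0 mm; stick flat on the tray floor (z=0), front on the nose wall (x=0), tail at x=110. The tray is clamped up to 10 mm to either side (y) of this, its setting is not reported: find it by feel or sight. Tray: inside width 21, walls 4 thick, only 12 mm high, x 1 to 220, holds firm up to 60 N sideways; tail wall x=212.
- lip_edge (a point): middle of the lower edge of the yellow lip where it ends up the slope: x=18, z=39 mm. The fixed lip roofs x=-40 to 18: 63 mm wide, underside z=39, top z=45 (nothing of the head is higher). From here to the resting follower is 86 mm, less than the stick: tail goes in first, front held above the lip; swing it flat once the tail is past x=128 mm.
- follower (a joint): blue spring follower in the tray, a block 26 long x 18 wide whose top is 17 mm above the tray floor. Value in m: 0 at rest with its face at x=104 mm, grows as it is pushed up the slope, hard limit 0.038. The spring always pushes it back to 0: about 5 N at 0, 8 N with the stick home, 17 N at 0.026, 22 N at the limit, enough to push a hand or the held stick some mm short.
- rail (a joint): steel cover rail sliding along the channel, in m: 0 closed (hard stop; the cover spans x=44 to 98 mm), grows up the slope, limit 0.12; starts open at 0.108 to 0.12. Cover underside z=37, top z=41 mm, 60 mm wide, with side skirts 26 to 30 mm from the middle reaching down to z=5. Stays where it is left; friction about 3 N.
- rail_tab (a point): centre of the orange upright tab on the rail: 8 mm thick along the slope, 40 wide, 30 mm high (z=41 to 71 mm; centre z=56). With the rail closed it is at x=60 mm; the flat rail top extends 34 mm behind it (up the slope).
- tub: bystander: small white open tub 110 x 85 x 50 mm, loose; origin centre of underside
- salt_carton: bystander: red carton 55 x 90 x 160 mm, loose; origin centre of underside
- jug: bystander: white round bottle 84 mm across, 200 mm high, loose; origin centre of underside
Things that resemble listed ones, but are neither listed nor needed, are in the scene too. What is meant by the clip_stick is not purple, and is the larger of those in its own colour.

How it is judged:
On the way:
1. stick home in the tray and released, rail still open (x of clip_stick in the frame of head between 0.051 and 0.059 m and y of clip_stick in the frame of head between -0.012 and 0.012 m and z of clip_stick in the frame of head between -0.003 and 0.003 m and angle between the x axis of clip_stick and the x axis of head, either way round below 0.06 rad and angle between the z axis of clip_stick and the z axis of head, either way round below 0.1 rad and contact force between the fingers and clip_stick below 0.3 N and linear speed of clip_stick below 0.02 m/s and value of joint rail above 0.08 m), for 0.2 s.
At the end, for the whole second after the job is handed in: The stick lies flat in the tray, origin within 4 mm of home along it, 12 mm across (between the tray walls, wherever the tray is set) and 3 mm in height, within 0.06 rad of its direction, at rest and released; the rail is within 4 mm of its closed stop (x of clip_stick in the frame of head between 0.051 and 0.059 m and y of clip_stick in the frame of head between -0.012 and 0.012 m and z of clip_stick in the frame of head between -0.003 and 0.003 m and angle between the x axis of clip_stick and the x axis of head, either way round below 0.06 rad and angle between the z axis of clip_stick and the z axis of head, either way round below 0.1 rad and contact force between the fingers and clip_stick below 0.3 N and linear speed of clip_stick below 0.02 m/s and value of joint rail below 0.004 m); the robot touches nothing.
It fails at once if the tub is shifted more than 30 mm or is tipped more than 0.3 rad (distance of tub from where it was at the start of the episode above 0.03 m or angle between tub's own z axis and vertical above 0.3 rad).
It fails at once if the salt carton is shifted more than 30 mm or is tipped more than 0.3 rad (distance of salt_carton from where it was at the start of the episode above 0.03 m or angle between salt_carton's own z axis and vertical above 0.3 rad).
It fails at once if the jug is shifted more than 30 mm or is tipped more than 0.3 rad (distance of jug from where it was at the start of the episode above 0.03 m or angle between jug's own z axis and vertical above 0.3 rad).
It also fails if it takes over 72 s, if anything falls off the work surface, if the arm or the gripper's body presses on something with over 40 N, if the wrist force passes 120 N, or if a joint passes its speed limit or range.

## Working session

There is one attempt and no reset: what is moved stays moved. The work goes in short steps, Python scripts to look and compute and a tool call to move; the robot and the scene stay as the last step left them, time stands still between calls to the robot, and variables do not carry over. Pictures are saved under pics/ and viewed, and the job is handed in when it is done.

Besides the shell and the picture viewer there is one more tool, called after "Emit:" by a JSON object that holds its "method" and its "body". servo_tool: Moves the arm, as the interface text tells. Its arguments: {"type":"object","properties":{"commands":{"type":"array","items":{"type":"object","properties":{"x":{"type":"number"},"y":{"type":"number"},"z":{"type":"number"},"wx":{"type":"number"},"wy":{"type":"number"},"wz":{"type":"number"}}}},"fingers":{"type":"number"}},"required":["commands"]}

```bash
mkdir -p pics; ls
python3 - <<'E'
from bench import monitor, viewer, bot, find_in, place_of
import cv2,json
s=monitor.get_state();print(s)
for n in("side","top"):
    im=viewer.grab_frame(n);cv2.imwrite(f"pics/{n}0.png",im[:,:,::-1]);print(n,viewer.get_calibration(n))
    for q in ["clip_stick","head","stick_home","lip_edge","follower","rail","rail_tab","tub","salt_carton","jug"]:
        for f in((find_in,place_of) if n=="top" else (place_of,)):
            try:print(q,f.__name__,[( [round(float(v)) for v in d["point"]],round(d["p"],2)) for d in f(n,q)][:4])
            except Exception as e:print(q,f.__name__,e)
E
```

```text
pics
{'time_s': 0.0, 'joints': array([-1.34550788,  0.42671939,  0.07385865,  1.60663298, -0.03412287,
        1.11080898, -0.06711292]), 'dq': array([ 1.33049300e-03, -1.73084894e-03, -6.41243199e-04, -4.18798245e-04,
        1.75924007e-03, -7.80501880e-05,  7.56726203e-04]), 'tau': array([ 6.85029645e-04, -9.35815287e+01,  3.66698027e+00, -4.54171443e+01,
       -4.87333280e-02,  2.04218226e-02,  1.45303375e-04]), 'position': array([0.24696175, 0.62770681, 0.20477281]), 'orientation': array([ 2.59579710e+00,  1.76816527e+00, -1.62621943e-03]), 'wrist_force': array([-0.27891638, -0.40013249, -0.01143093]), 'ft_torque': array([-0.00901274, -0.03965833, -0.0287179 ]), 'grip_width': 0.09376365943944237}
side {'fx': 364.75324080731036, 'fy': 364.75324080731036, 'cx': 322.78315072160365, 'cy': 197.3867299950851, 'rvec': array([ 2.35740393, -0.59349517,  0.22416896]), 'tvec': array([-0.55054783,  0.22877343,  0.84922193])}
clip_stick call [([358, 384], 0.9), ([256, 334], 0.65), ([309, 342], 0.58)]
head call [([187, 271], 0.69), ([125, 314], 0.24)]
stick_home call [([176, 289], 0.74)]
lip
[... 867 characters left out ...]
_home call [([208, 268], 0.81)]
lip_edge call [([194, 269], 0.65)]
lip_edge call [([226, 265], 0.68)]
follower call [([180, 266], 0.64), ([156, 265], 0.33)]
follower call it knows: clip_stick, head, jug, lip_edge, rail_tab, salt_carton, stick_home, tub
rail call [([160, 265], 0.57)]
rail call it knows: clip_stick, head, jug, lip_edge, rail_tab, salt_carton, stick_home, tub
rail_tab call [([157, 265], 0.98)]
rail_tab call [([152, 413], 0.73), ([166, 264], 0.66)]
tub call [([245, 172], 0.98), ([188, 269], 0.73)]
tub call [([247, 178], 0.66), ([135, 178], 0.44)]
salt_carton call [([125, 164], 0.88)]
salt_carton call [([132, 179], 0.9)]
jug call [([145, 419], 0.85)]
jug call [([149, 415], 0.91)]
```

Run:
```python
import cv2
a=cv2.imread("pics/top0.png");cv2.imwrite("pics/top0c.png",cv2.resize(a[90:290,130:530],None,fx=2,fy=2,interpolation=cv2.INTER_CUBIC))
a=cv2.imread("pics/side0.png");cv2.imwrite("pics/side0b.png",cv2.resize(a[80:400,180:500],None,fx=1.8,fy=1.8,interpolation=cv2.INTER_CUBIC))
```

```text
(no output)
```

View pics/top0c.png

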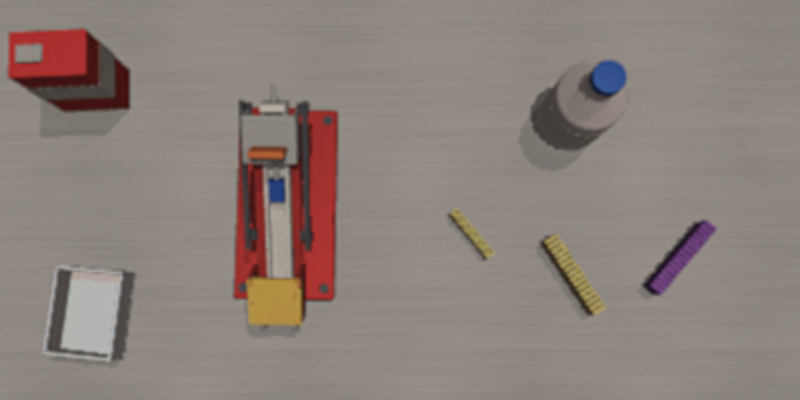

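View pics/side0b.png

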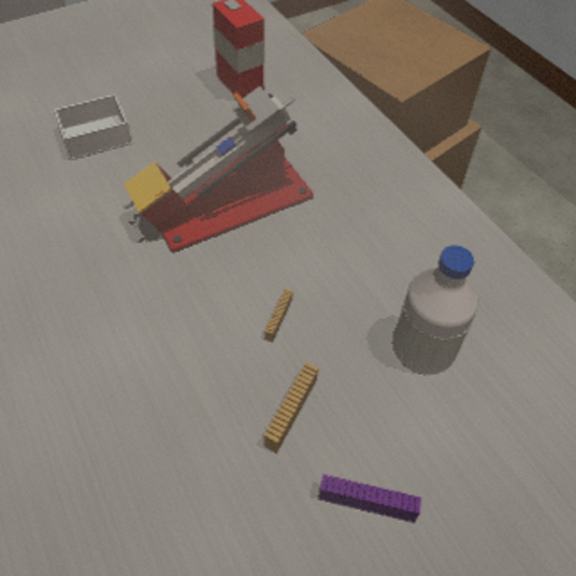

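View pics/top0.png

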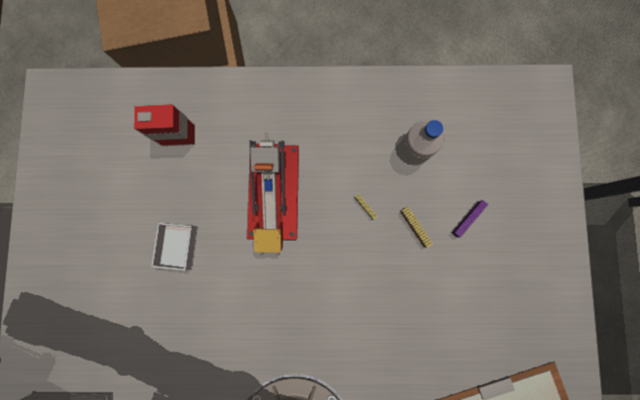

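Targets: the large brass stick is at top (226,416). It could be confused with the small brass stick at (207,366) and the purple one at (217,468). I choose the large brass one. Next I fit the poses.

```bash
cat > h.py <<'E'
import numpy as np,cv2
from scipy.spatial.transform import Rotation as R
from bench import monitor, viewer, bot, find_in, place_of
C={n:viewer.get_calibration(n) for n in("side","top")}
def proj(n,P):
    c=C[n];K=np.array([[c["fx"],0,c["cx"]],[0,c["fy"],c["cy"]],[0,0,1]])
    p,_=cv2.projectPoints(np.asarray(P,float).reshape(-1,3),c["rvec"],c["tvec"],K,None);return p[:,0]
def ray(n,rc,z):
    c=C[n];Rm=cv2.Rodrigues(c["rvec"])[0];o=-Rm.T@c["tvec"]
    d=Rm.T@np.array([(rc[1]-c["cx"])/c["fx"],(rc[0]-c["cy"])/c["fy"],1]);return o+d*(z-o[2])/d[2]
def headT(X,Y,yaw):
    Rm=R.from_euler('z',yaw).as_matrix()@R.from_euler('y',-np.radians(25)).as_matrix()
    return Rm,np.array([X,Y,.055])
def box(x0,x1,y0,y1,z0,z1):
    return np.array([[x,y,z] for x in(x0,x1) for y in(y0,y1) for z in(z0,z1)])/1000.
def boxmask(n,P,S=4):
    m=np.zeros((400*S,640*S),np.uint8);h=cv2.convexHull(((proj(n,P)+.5)*S).astype(np.float32)).astype(np.int32)
    cv2.fillConvexPoly(m,h,255);return m
def state():
    s=monitor.get_state();print("t",round(s["time_s"],2),"pos",np.round(s["position"]*1000,1),"R\n",np.round(R.from_rotvec(s["orientation"]).as_matrix(),4),"\nF",np.round(s["wrist_force"],1),"M",np.round(s["ft_torque"],2),"grip",round(s["grip_width"]*1000,1));return s
E
python3 - <<'E'
from h import *
for n in C:
    c=C[n];print(n,-cv2.Rodrigues(c["rvec"])[0].T@c["tvec"])
t=cv2.imread("pics/top0.png");s=cv2.imread("pics/side0.png")
print("stick",ray("top",(226,413),.034),ray("top",(230,410),0), ray("side",(309,342),0))
print("home",ray("top",(208,268),.055+.055*np.sin(.436)),"lip",ray("top",(226,265),.055+.018*.4226+.039*.906),"tab",ray("top",(166,264),.055+.175*.4226+.056*.906))
for n,q in(("jug",(149,415)),("salt",(132,179)),("tub",(247,178))):print(n,ray("top",q,0))
a=cv2.resize(t[190:262,380:452],None,fx=6,fy=6,interpolation=cv2.INTER_NEAREST)
b=cv2.resize(s[270:342,300:372],None,fx=6,fy=6,interpolation=cv2.INTER_NEAREST)
cv2.imwrite("pics/stick.png",cv2.resize(np.hstack([a,b]),(800,400)))
a=cv2.resize(t[130:262,235:310],None,fx=4.5,fy=4.5,interpolation=cv2.INTER_CUBIC)
b=cv2.resize(s[125:225,240:355],None,fx=4,fy=4,interpolation=cv2.INTER_CUBIC)
H=594;o=np.zeros((H,800,3),np.uint8);o[:a.shape[0],:a.shape[1]]=a[:H];o[:b.shape[0],338:338+b.shape[1]]=b[:H,:800-338]
cv2.imwrite("pics/headc.png",o)
E
```

```text
side [ 0.30024349 -0.60461126  0.78798297]
top [ 0.45956597 -0.07450229  1.03435727]
stick [ 0.50831525 -0.29571828  0.034     ] [ 0.4996783  -0.29518993  0.        ] [ 0.50785746 -0.31009209  0.        ]
home [0.55010387 0.06193827 0.07822744] lip [0.50573527 0.06552472 0.0979408 ] tab [0.63288427 0.05770431 0.179691  ]
jug [ 0.71369271 -0.31497636  0.        ]
salt [0.76331571 0.31630648 0.        ]
tub [0.4566452  0.30502725 0.        ]
```

View pics/stick.png

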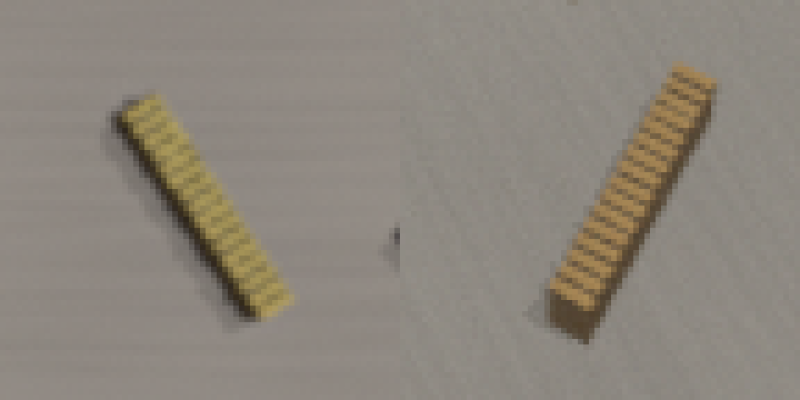

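View pics/headc.png

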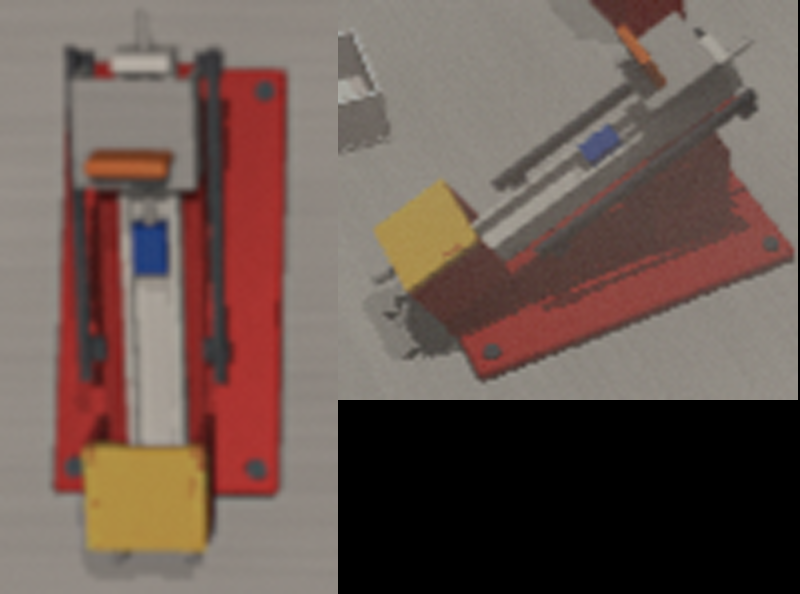

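The crop confirms the choice: it is the large, full-length brass stick, crowns up. The top view also shows the head with the tray and blue follower visible, and the orange tab open. Next I fit silhouettes.

```bash
cat > fit.py <<'E'
from h import *
from scipy.optimize import minimize
im={n:cv2.imread(f"pics/{n}0.png") for n in C}
S=4
def seg(n,lo,hi,roi):
    hsv=cv2.cvtColor(cv2.resize(im[n],None,fx=S,fy=S,interpolation=cv2.INTER_LINEAR),cv2.COLOR_BGR2HSV)
    m=cv2.inRange(hsv,lo,hi);k=np.zeros_like(m);r=[v*S for v in roi];k[r[0]:r[1],r[2]:r[3]]=255;return m&k
def iou(a,b):return (a&b>0).sum()/((a|b)>0).sum()
Y={"top":seg("top",(15,90,60),(33,255,255),(222,260,245,290)),"side":seg("side",(15,90,60),(33,255,255),(165,200,245,280))}
O={"top":seg("top",(3,110,60),(15,255,255),(160,172,250,278)),"side":seg("side",(3,120,60),(15,255,255),(128,150,300,325))}
B={"top":seg("top",(105,100,40),(125,255,255),(175,195,255,280)),"side":seg("side",(105,80,40),(125,255,255),(150,170,290,315))}
K={"top":seg("top",(12,70,25),(33,255,255),(200,252,398,436)),"side":seg("side",(8,70,25),(33,255,255),(275,340,322,366))}
for d in (Y,O,B,K):print({n:(d[n]>0).sum()/16 for n in d})
def hp(b,p):
    Rm,t=headT(*p[:3]);return b@Rm.T+t
def c1(p):
    r=0
    for n in C:
        r-=iou(boxmask(n,hp(box(-40,18,-31.5,31.5,39,45),p)),Y[n])
        r-=.6*iou(boxmask(n,hp(box(56+p[3]*1e3,64+p[3]*1e3,-20,20,41,71),p)),O[n])
        r-=.0*iou(boxmask(n,hp(box(104,130,p[4]*1e3-9,p[4]*1e3+9,8,17),p)),B[n])
    return r
def opt(f,x0,st):
    best=None
    for k in range(3):
        sim=np.vstack([x0]+[x0+st[i]*np.eye(len(x0))[i]*(1 if k%2 else -1) for i in range(len(x0))])
        r=minimize(f,x0,method="Nelder-Mead",options=dict(initial_simplex=sim,xatol=1e-5,fatol=1e-5,maxiter=400));x0=r.x
    return r
r=opt(c1,np.array([.49,.063,0,.114]),np.array([.005,.005,.04,.004]));print("head",r.x,r.fun)
p=r.x
for n in C:print(n,"lip iou",iou(boxmask(n,hp(box(-40,18,-31.5,31.5,39,45),p)),Y[n]),"tab",iou(boxmask(n,hp(box(56+p[3]*1e3,64+p[3]*1e3,-20,20,41,71),p)),O[n]))
# follower: tray y from mask centroid per view (top)
for n in C:
    f=lambda q:-iou(boxmask(n,hp(box(104+q[1]*1e3,130+q[1]*1e3,q[0]*1e3-9,q[0]*1e3+9,10,17),p)),B[n])
    r2=opt(f,np.array([0,0.]),np.array([.004,.003]));print("tray y, foll",n,r2.x,r2.fun)
def st(q):return box(-55,55,-9,9,0,34)@R.from_euler('z',q[2]).as_matrix().T+[q[0],q[1],0]
def c2(q):return -sum(iou(boxmask(n,st(q)),K[n]) for n in C)
r3=opt(c2,np.array([.503,-.301,.5]),np.array([.005,.005,.1]));print("stick",r3.x,r3.fun,[iou(boxmask(n,st(r3.x)),K[n]) for n in C])
out=[]
for n in C:
    o=cv2.resize(im[n],None,fx=4,fy=4,interpolation=cv2.INTER_LINEAR)
    for P in (st(r3.x),hp(box(-40,18,-31.5,31.5,39,45),p),hp(box(56+p[3]*1e3,64+p[3]*1e3,-20,20,41,71),p),hp(box(104,130,-9,9,0,17),p),hp(box(0,110,-9,9,0,34),p)):
        q=((proj(n,P)+.5)*4).astype(int)
        for i in range(8):
            for j in range(i):
                if bin(i^j).count("1")==1:cv2.line(o,tuple(map(int,q[i])),tuple(map(int,q[j])),(255,0,255) ,1)
    out.append(o)
a=out[1][520:1060,950:1250];b=out[0][480:880,940:1440]
o=np.zeros((560,800,3),np.uint8);o[:540,:300]=a;o[:400,300:]=b;cv2.imwrite("pics/fit.png",o)
E
python3 fit.py
```

```text
{'top': np.float64(638.25), 'side': np.float64(411.875)}
{'top': np.float64(111.6875), 'side': np.float64(48.0)}
{'top': np.float64(74.9375), 'side': np.float64(30.3125)}
{'top': np.float64(402.9375), 'side': np.float64(521.4375)}Traceback (most recent call last):
  File "fit.py", line 29, in <module>
    r=opt(c1,np.array([.49,.063,0,.114]),np.array([.005,.005,.04,.004]));print("head",r.x,r.fun)
  File "fit.py", line 27, in opt
    r=minimize(f,x0,method="Nelder-Mead",options=dict(initial_simplex=sim,xatol=1e-5,fatol=1e-5,maxiter=400));x0=r.x
    res = _minimize_neldermead(fun, x0, args, callback, bounds=bounds,
                               **options)
    fsim[k] = func(sim[k])
              ~~~~^^^^^^^^
    fx = function(np.copy(x), *(wrapper_args + args))
  File "fit.py", line 21, in c1
    r-=.0*iou(boxmask(n,hp(box(104,130,p[4]*1e3-9,p[4]*1e3+9,8,17),p)),B[n])
                                       ~^^^
IndexError: index 4 is out of bounds for axis 0 with size 4
```

```bash
ls pics
```

```text
headc.png
side0.png
side0b.png
stick.png
top0.png
top0c.png
```

```bash
sed -i '/r-=.0\*iou/d' fit.py; python3 fit.py
```

```text
{'top': np.float64(638.25), 'side': np.float64(411.875)}
{'top': np.float64(111.6875), 'side': np.float64(48.0)}
{'top': np.float64(74.9375), 'side': np.float64(30.3125)}
{'top': np.float64(402.9375), 'side': np.float64(521.4375)}
head [ 0.50016238  0.06018863 -0.01467426  0.11314688] -2.583704879503993
side lip iou 0.9408027721628646 tab 0.358695652173913
top lip iou 0.9421261329305136 tab 0.8092643051771117
tray y, foll side [-0.00309375 -0.00111328] -0.45797922568460814
tray y, foll top [-0.0026875   0.00121875] -0.7735483870967742
stick [ 0.50762639 -0.30738977  0.58142834] -1.8252270994739792 [np.float64(0.9313824419778002), np.float64(0.8938446574961789)]
```

View pics/fit.png

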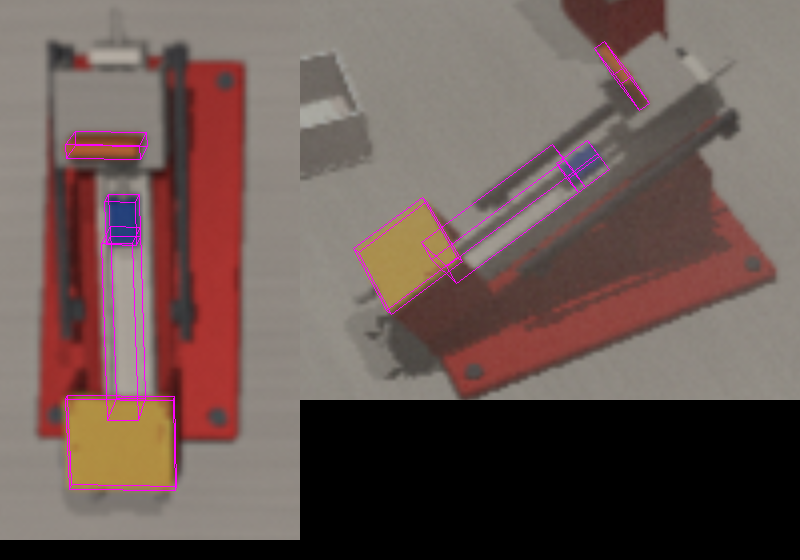

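Run:
```python
from h import *
t=cv2.imread("pics/top0.png")
Rm,T=headT(.5002,.0602,-.0147)
# plate edges
z=.01
def w(x,y):return ray("top",((520+y)/4-.5,(950+x)/4-.5),z)
pts=[w(38,437),w(238,440),w(245,62)];print(np.round(pts,4))
a,b,c=pts;print("yaw right edge",np.arctan2(-(c-b)[1]*-1,(c-b)[0]),"yaw front",np.arctan2((b-a)[0],-(b-a)[1]), np.linalg.norm(b-a),np.linalg.norm(c-b))
# rods triangulate
def tri(rt,rs):
    P=[]
    for n in("top","side"):
        c=C[n];P.append(np.array([[c["fx"],0,c["cx"]],[0,c["fy"],c["cy"]],[0,0,1]])@np.c_[cv2.Rodrigues(c["rvec"])[0],c["tvec"]])
    X=cv2.triangulatePoints(P[0],P[1],np.array(rt[::-1],float),np.array(rs[::-1],float))[:,0];X=X[:3]/X[3];return X,(Rm.T@(X-T))*1000
print("near rod",tri((214,284.3),(186,291.8)));print("far rod",tri((214,254.3),(172,280.5)))
# profiles across tray, resampled in head frame y at x stations, plane z=12 and 0
g=cv2.cvtColor(t,cv2.COLOR_BGR2GRAY)
hsv=t
for zz in (12,):
  for x in (30,45,60,75,90,112,117,122):
    ys=np.arange(-24,25,2.)
    P=(np.c_[np.full(len(ys),x),ys,np.full(len(ys),zz)]/1000)@Rm.T+T
    q=proj("top",P).astype(np.float32)
    v=cv2.remap(t,q[:,0][None],q[:,1][None],cv2.INTER_LINEAR)[0]
    print(x,"R",v[:,2].tolist());print("    B",v[:,0].tolist())
```

```text
[[ 0.4775  0.1257  0.01  ]
 [ 0.4755 -0.0027  0.01  ]
 [ 0.7234 -0.0057  0.01  ]]
yaw right edge -0.012189541229593327 yaw front -0.015938212520421963 0.12840338220901268 0.2479666517622371
near rod (array([0.53845987, 0.02108323, 0.080575  ]), array([ 46.00105708, -38.55014195,   6.76824683]))
far rod (array([0.53877977, 0.09599121, 0.06777511]), array([39.88354529, 36.35444382, -4.50222525]))
30 R [131, 130, 118, 102, 123, 149, 163, 162, 165, 166, 166, 166, 168, 170, 170, 156, 139, 144, 154, 147, 136, 133, 133, 135, 139]
    B [36, 37, 45, 72, 110, 136, 147, 146, 148, 150, 150, 150, 151, 153, 154, 141, 127, 128, 127, 100, 58, 39, 36, 38, 40]
45 R [130, 128, 115, 98, 121, 150, 162, 163, 164, 166, 166, 166, 167, 169, 167, 156, 136, 143, 148, 142, 130, 131, 134, 135, 128]
    B [36, 36, 42, 65, 107, 137, 147, 147, 148, 150, 150, 150, 151, 152, 151, 141, 124, 127, 125, 100, 60, 34, 37, 39, 37]
60 R [129, 132, 123, 114, 119, 154, 163, 164, 165, 166, 167, 166, 167, 169, 164, 150, 129, 138, 152, 147, 138, 134, 133, 121, 83]
    B [39, 38, 45, 68, 106, 141, 148, 149, 149, 149, 151, 150, 15
[... 597 characters left out ...]
4, 129, 78, 36, 34, 36, 37, 38, 38, 36, 45, 90, 135, 157, 152, 139, 134, 135, 128, 107]
    B [37, 38, 45, 73, 109, 131, 125, 103, 107, 120, 123, 122, 122, 123, 123, 120, 125, 134, 134, 108, 63, 34, 39, 37, 31]
117 R [133, 133, 125, 115, 129, 143, 126, 76, 34, 34, 36, 36, 36, 36, 37, 49, 95, 142, 159, 148, 128, 121, 122, 118, 102]
    B [38, 38, 45, 74, 109, 130, 123, 103, 107, 121, 123, 122, 122, 122, 123, 122, 127, 139, 139, 108, 61, 31, 34, 34, 30]
122 R [134, 133, 124, 109, 122, 142, 129, 85, 43, 33, 36, 37, 37, 36, 37, 53, 94, 140, 157, 143, 124, 118, 117, 114, 100]
    B [38, 39, 44, 67, 105, 131, 128, 111, 110, 121, 123, 123, 124, 123, 122, 123, 126, 137, 138, 103, 58, 31, 32, 32, 29]
```

The fit is consistent: plate-edge yaw is -0.012 to -0.016, against -0.0147 from the silhouettes. The tray centre is about y = -1 to -2 mm. The rods sit at y ≈ ±37, clear of the fingers.

```bash
cat >> h.py <<'E'
def plan(p1,R1,n=None,p0=None,R0=None,tmax=42,amax=8.4,pr=True):
    """rows from current (or given) pose to p1 (mm), R1"""
    s=monitor.get_state()
    if p0 is None:p0=s["position"]*1000
    if R0 is None:R0=R.from_rotvec(s["orientation"]).as_matrix()
    dr=R.from_matrix(R0.T@R1).as_rotvec()
    k=max(int(np.ceil(np.linalg.norm(np.array(p1)-p0)/tmax)),int(np.ceil(np.degrees(np.linalg.norm(dr))/amax)),1)
    if n:k=n
    d=(np.array(p1)-p0)/k;Rc=R0.copy()
    for i in range(k):
        v=Rc.T@d;q=np.degrees(dr/k)
        print(i+1,"x %.1f y %.1f z %.1f | w %.2f %.2f %.2f"%(*v,*q));Rc=Rc@R.from_rotvec(dr/k).as_matrix()
def down(az):
    x=np.array([np.cos(az),np.sin(az),0]);z=np.array([0,0,-1.]);return np.c_[x,np.cross(z,x),z]
E
python3 - <<'E'
from h import *
state()
a=np.radians
plan([480,170,320],down(a(15)));print()
plan([508,-307,160],down(a(-56.7)),p0=np.array([480,170,320]),R0=down(a(15)))
E
```

```text
t 1.4 pos [247.1 628.1 205.5] R
 [[ 0.3661  0.9306 -0.    ]
 [ 0.9306 -0.3661 -0.    ]
 [-0.     -0.     -1.    ]] 
F [-0.4 -1.2  0. ] M [-0.01 -0.01 -0.01] grip 94.2
1 x -26.2 y 29.6 z -8.8 | w 0.00 0.00 4.12
2 x -24.0 y 31.4 z -8.8 | w 0.00 0.00 4.12
3 x -21.7 y 33.0 z -8.8 | w 0.00 0.00 4.12
4 x -19.3 y 34.5 z -8.8 | w 0.00 0.00 4.12
5 x -16.8 y 35.8 z -8.8 | w 0.00 0.00 4.12
6 x -14.2 y 36.9 z -8.8 | w 0.00 0.00 4.12
7 x -11.5 y 37.8 z -8.8 | w 0.00 0.00 4.12
8 x -8.7 y 38.6 z -8.8 | w 0.00 0.00 4.12
9 x -5.9 y 39.1 z -8.8 | w 0.00 0.00 4.12
10 x -3.1 y 39.4 z -8.8 | w 0.00 0.00 4.12
11 x -0.3 y 39.5 z -8.8 | w 0.00 0.00 4.12
12 x 2.6 y 39.4 z -8.8 | w 0.00 0.00 4.12
13 x 5.4 y 39.2 z -8.8 | w 0.00 0.00 4.12

1 x -8.0 y 39.0 z 13.3 | w 0.00 0.00 5.98
2 x -3.9 y 39.6 z 13.3 | w 0.00 0.00 5.98
3 x 0.2 y 39.8 z 13.3 | w 0.00 0.00 5.98
4 x 4.4 y 39.6 z 13.3 | w 0.00 0.00 5.98
5 x 8.5 y 38.9 z 13.3 | w 0.00 0.00 5.98
6 x 12.5 y 37.8 z 13.3 | w 0.00 0.00 5.98
7 x 16.3 y 36.3 z 13.3 | w 0.00 0.00 5.98
8 x 20.0 y 34.4 z 13.3 | w 0.00 0.00 5.98
9 x 23.5 y 32.1 z 13.3 | w 0.00 0.00 5.98
10 x 26.7 y 29.5 z 13.3 | w 0.00 0.00 5.98
11 x 29.6 y 26.6 z 13.3 | w 0.00 0.00 5.98
12 x 32.2 y 23.4 z 13.3 | w 0.00 0.00 5.98
```

Emit:
{"method": "servo_tool", "body": {"commands": [{"x": -26, "y": 30, "z": -20, "wz": 4}, {"x": -24, "y": 31, "z": -20, "wz": 4}, {"x": -22, "y": 33, "z": -20, "wz": 4}, {"x": -19, "y": 34, "z": -20, "wz": 4}, {"x": -17, "y": 36, "z": -20, "wz": 4}], "fingers": 60}}

```text
invalid input at $.commands[0]: expected keys x, y, z, wx, wy, wz
```

Emit:
{"method": "servo_tool", "body": {"commands": [{"x": -14, "y": 37, "z": -9, "wz": 4}, {"x": -12, "y": 38, "z": -9, "wz": 4}, {"x": -9, "y": 39, "wz": 4}, {"x": -6, "y": 39, "wz": 4}, {"x": -3, "y": 39, "wz": 4}]}}

```text
invalid input at $.commands[0]: expected keys x, y, z, wx, wy, wz
```

Emit:
{"method": "servo_tool", "body": {"commands": [{"x": 0, "y": 39, "wz": 4}, {"x": 3, "y": 39, "wz": 4}, {"x": 5, "y": 39, "wz": 4}, {"x": -8, "y": 39, "wz": 6}, {"x": -4, "y": 40, "wz": 6}]}}

```text
invalid input at $.commands[0]: expected keys x, y, z, wx, wy, wz
```

Run:
```python
from h import *
state()
plan([508,-307,130],down(np.radians(-56.7)))
```

```text
t 1.4 pos [247.1 628.1 205.5] R
 [[ 0.3661  0.9306 -0.    ]
 [ 0.9306 -0.3661 -0.    ]
 [-0.     -0.     -1.    ]] 
F [-0.4 -1.2  0. ] M [-0.01 -0.01 -0.01] grip 94.2
1 x -32.3 y 24.4 z 3.1 | w 0.00 0.00 5.22
2 x -29.9 y 27.2 z 3.1 | w 0.00 0.00 5.22
3 x -27.3 y 29.8 z 3.1 | w 0.00 0.00 5.22
4 x -24.5 y 32.2 z 3.1 | w 0.00 0.00 5.22
5 x -21.5 y 34.3 z 3.1 | w 0.00 0.00 5.22
6 x -18.3 y 36.1 z 3.1 | w 0.00 0.00 5.22
7 x -14.9 y 37.6 z 3.1 | w 0.00 0.00 5.22
8 x -11.4 y 38.8 z 3.1 | w 0.00 0.00 5.22
9 x -7.9 y 39.7 z 3.1 | w 0.00 0.00 5.22
10 x -4.2 y 40.2 z 3.1 | w 0.00 0.00 5.22
11 x -0.5 y 40.4 z 3.1 | w 0.00 0.00 5.22
12 x 3.1 y 40.3 z 3.1 | w 0.00 0.00 5.22
13 x 6.8 y 39.9 z 3.1 | w 0.00 0.00 5.22
14 x 10.4 y 39.1 z 3.1 | w 0.00 0.00 5.22
15 x 13.9 y 38.0 z 3.1 | w 0.00 0.00 5.22
16 x 17.3 y 36.6 z 3.1 | w 0.00 0.00 5.22
17 x 20.6 y 34.8 z 3.1 | w 0.00 0.00 5.22
18 x 23.6 y 32.8 z 3.1 | w 0.00 0.00 5.22
19 x 26.5 y 30.5 z 3.1 | w 0.00 0.00 5.22
20 x 29.2 y 28.0 z 3.1 | w 0.00 0.00 5.22
21 x 31.6 y 25.2 z 3.1 | w 0.00 0.00 5.22
22 x 33.8 y 22.2 z 3.1 | w 0.00 0.00 5.22
23 x 35.7 y 19.1 z 3.1 | w 0.00 0.00 5.22
24 x 37.3 y 15.8 z 3.1 | w 0.00 0.00 5.22
```

All six keys are needed in every row.

Emit:
{"method": "servo_tool", "body": {"commands": [{"x": -26, "y": 30, "z": -20, "wx": 0, "wy": 0, "wz": 4}, {"x": -24, "y": 31, "z": -20, "wx": 0, "wy": 0, "wz": 4}, {"x": -22, "y": 33, "z": -20, "wx": 0, "wy": 0, "wz": 4}, {"x": -19, "y": 34, "z": -20, "wx": 0, "wy": 0, "wz": 4}, {"x": -17, "y": 36, "z": -20, "wx": 0, "wy": 0, "wz": 4}], "fingers": 60}}

```text
time_s: 1.9
position: [0.3376, 0.4511, 0.3064]
orientation: [-2.866, -1.287, -0.0]
wrist_force: [0.3, -0.5, 0.2]
grip_width: 0.0607
```

Emit:
{"method": "servo_tool", "body": {"commands": [{"x": -14, "y": 37, "z": -9, "wx": 0, "wy": 0, "wz": 4}, {"x": -12, "y": 38, "z": -9, "wx": 0, "wy": 0, "wz": 4}, {"x": -9, "y": 39, "z": 0, "wx": 0, "wy": 0, "wz": 4}, {"x": -6, "y": 39, "z": 0, "wx": 0, "wy": 0, "wz": 4}, {"x": -3, "y": 39, "z": 0, "wx": 0, "wy": 0, "wz": 4}]}}

```text
time_s: 2.4
position: [0.4296, 0.2756, 0.3238]
orientation: [-3.045, -0.769, -0.001]
wrist_force: [1.0, 0.8, 0.5]
grip_width: 0.0599
```

Emit:
{"method": "servo_tool", "body": {"commands": [{"x": 0, "y": 39, "z": 0, "wx": 0, "wy": 0, "wz": 4}, {"x": 3, "y": 39, "z": 0, "wx": 0, "wy": 0, "wz": 4}, {"x": 5, "y": 39, "z": 0, "wx": 0, "wy": 0, "wz": 4}, {"x": -8, "y": 39, "z": 0, "wx": 0, "wy": 0, "wz": 6}, {"x": -4, "y": 40, "z": 0, "wx": 0, "wy": 0, "wz": 6}]}}

```text
time_s: 2.9
position: [0.4919, 0.0925, 0.3235]
orientation: [3.139, 0.117, 0.0]
wrist_force: [0.7, -0.3, -0.0]
grip_width: 0.06
```

Run:
```python
from h import *
state()
plan([508,-307,130],down(np.radians(-56.7)))
```

```text
t 2.9 pos [491.9  92.5 323.5] R
 [[ 9.972e-01  7.440e-02  0.000e+00]
 [ 7.440e-02 -9.972e-01 -1.000e-04]
 [ 0.000e+00  1.000e-04 -1.000e+00]] 
F [ 0.7 -0.3 -0. ] M [-0.06  0.04 -0.14] grip 60.0
1 x -1.2 y 36.3 z 17.6 | w 0.00 -0.00 5.54
2 x 2.3 y 36.3 z 17.6 | w 0.00 -0.00 5.54
3 x 5.8 y 35.9 z 17.6 | w 0.00 -0.00 5.54
4 x 9.2 y 35.2 z 17.6 | w 0.00 -0.00 5.54
5 x 12.6 y 34.1 z 17.6 | w 0.00 -0.00 5.54
6 x 15.8 y 32.7 z 17.6 | w 0.00 -0.00 5.54
7 x 18.9 y 31.1 z 17.6 | w 0.00 -0.00 5.54
8 x 21.8 y 29.1 z 17.6 | w 0.00 -0.00 5.54
9 x 24.5 y 26.8 z 17.6 | w 0.00 -0.00 5.54
10 x 27.0 y 24.4 z 17.6 | w 0.00 -0.00 5.54
11 x 29.2 y 21.6 z 17.6 | w 0.00 -0.00 5.54
```

Emit:
{"method": "servo_tool", "body": {"commands": [{"x": -1, "y": 36, "z": 0, "wx": 0, "wy": 0, "wz": 5.5}, {"x": 2, "y": 36, "z": 0, "wx": 0, "wy": 0, "wz": 5.5}, {"x": 6, "y": 36, "z": 10, "wx": 0, "wy": 0, "wz": 5.5}, {"x": 9, "y": 35, "z": 20, "wx": 0, "wy": 0, "wz": 5.5}, {"x": 13, "y": 34, "z": 25, "wx": 0, "wy": 0, "wz": 5.5}]}}

```text
time_s: 3.4
position: [0.5009, -0.0882, 0.2688]
orientation: [-3.076, 0.631, -0.004]
wrist_force: [1.6, 0.4, -0.4]
grip_width: 0.0605
```

Emit:
{"method": "servo_tool", "body": {"commands": [{"x": 16, "y": 33, "z": 25, "wx": 0, "wy": 0, "wz": 5.5}, {"x": 19, "y": 31, "z": 25, "wx": 0, "wy": 0, "wz": 5.5}, {"x": 22, "y": 29, "z": 25, "wx": 0, "wy": 0, "wz": 5.5}, {"x": 24, "y": 27, "z": 25, "wx": 0, "wy": 0, "wz": 5.5}, {"x": 27, "y": 24, "z": 25, "wx": 0, "wy": 0, "wz": 5.5}]}}

```text
time_s: 3.9
position: [0.5099, -0.2696, 0.1425]
orientation: [2.839, -1.344, 0.001]
wrist_force: [0.6, 1.3, 0.7]
grip_width: 0.0602
```

Emit:
{"method": "servo_tool", "body": {"commands": [{"x": 29, "y": 22, "z": 14, "wx": 0, "wy": 0, "wz": 5.5}, {"x": 0, "y": 0, "z": 0, "wx": 0, "wy": 0, "wz": 0}]}}

```text
time_s: 4.1
position: [0.5094, -0.309, 0.1277]
orientation: [2.765, -1.485, -0.003]
wrist_force: [0.2, -0.6, 0.9]
grip_width: 0.0601
```

Run:
```python
from h import *
state()
plan([508,-307,60],down(np.radians(-56.7)))
t=viewer.grab_frame("top")[:,:,::-1];s=viewer.grab_frame("side")[:,:,::-1]
a=cv2.resize(t[180:280,360:460],(400,400),interpolation=cv2.INTER_CUBIC);b=cv2.resize(s[220:350,280:410],(400,400),interpolation=cv2.INTER_CUBIC)
cv2.imwrite("pics/pre.png",np.hstack([a,b]))
```

```text
t 4.1 pos [ 509.4 -309.   127.7] R
 [[ 0.5525 -0.8335 -0.0031]
 [-0.8335 -0.5525 -0.0021]
 [ 0.      0.0037 -1.    ]] 
F [ 0.2 -0.6  0.9] M [ 0.    0.15 -0.02] grip 60.1
1 x -1.2 y -0.1 z 33.8 | w 0.11 -0.00 0.12
2 x -1.2 y -0.0 z 33.8 | w 0.11 -0.00 0.12
```

View pics/pre.png

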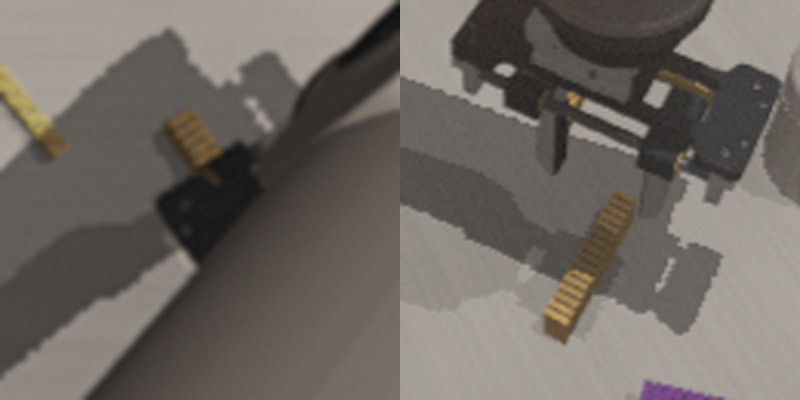

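The side view shows the fingers straddling the brass stick near its middle. The jug at right is clear. Descending.

Emit:
{"method": "servo_tool", "body": {"commands": [{"x": -1.2, "y": 0, "z": 35, "wx": 0, "wy": 0, "wz": 0.2}, {"x": -1.2, "y": 0, "z": 35, "wx": 0.2, "wy": 0, "wz": 0}, {"x": 0, "y": 0, "z": 25, "wx": 0, "wy": 0, "wz": 0}, {"x": 0, "y": 0, "z": 12, "wx": 0, "wy": 0, "wz": 0}, {"x": 0, "y": 0, "z": 5, "wx": 0, "wy": 0, "wz": 0}]}}

```text
time_s: 4.7
position: [0.5105, -0.3015, 0.0173]
orientation: [-2.77, 1.475, -0.002]
wrist_force: [0.2, -0.0, 0.1]
grip_width: 0.0601
```

```bash
python3 -c "
from h import *
state();plan([508,-307,15],down(np.radians(-56.7)))"
```

```text
t 4.7 pos [ 510.5 -301.5   17.3] R
 [[ 5.581e-01 -8.298e-01  2.700e-03]
 [-8.298e-01 -5.581e-01  2.500e-03]
 [-6.000e-04 -3.700e-03 -1.000e+00]] 
F [ 0.2 -0.   0.1] M [-0.03  0.1  -0.02] grip 60.1
1 x 3.2 y 5.2 z 2.3 | w -0.21 0.03 0.62
```

Emit:
{"method": "servo_tool", "body": {"commands": [{"x": 3, "y": 4, "z": 2, "wx": -0.2, "wy": 0, "wz": 0.5}, {"x": 0, "y": 0, "z": 0, "wx": 0, "wy": 0, "wz": 0}]}}

```text
time_s: 4.9
position: [0.5089, -0.308, 0.0165]
orientation: [2.764, -1.492, 0.002]
wrist_force: [0.1, 0.5, 0.5]
grip_width: 0.0596
```

Emit:
{"method": "servo_tool", "body": {"commands": [{"x": 0, "y": 0, "z": 0, "wx": 0, "wy": 0, "wz": 0}, {"x": 0, "y": 0, "z": 0, "wx": 0, "wy": 0, "wz": 0}, {"x": 0, "y": 0, "z": 0, "wx": 0, "wy": 0, "wz": 0}, {"x": 0, "y": 0, "z": 0, "wx": 0, "wy": 0, "wz": 0}], "fingers": 10}}

```text
time_s: 5.3
position: [0.5086, -0.3072, 0.0157]
orientation: [-2.765, 1.491, -0.0]
wrist_force: [0.2, 0.5, -0.4]
grip_width: 0.0316
```

```bash
python3 -c "
from h import *
state()
s=viewer.grab_frame('side')[:,:,::-1];cv2.imwrite('pics/grip.png',cv2.resize(s[220:350,280:410],(520,520),interpolation=cv2.INTER_CUBIC))"
```

```text
t 5.3 pos [ 508.6 -307.2   15.7] R
 [[ 5.495e-01 -8.355e-01  3.000e-04]
 [-8.355e-01 -5.495e-01 -0.000e+00]
 [ 2.000e-04 -2.000e-04 -1.000e+00]] 
F [ 0.2  0.5 -0.4] M [-0.02  0.11  0.03] grip 31.6
```

View pics/grip.png

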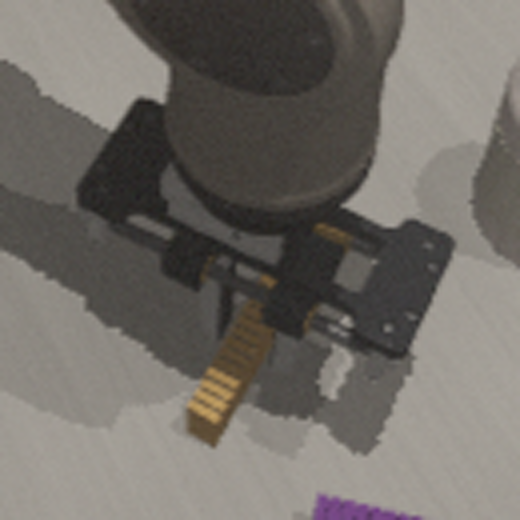

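The fingers are still closing (31.6 mm) and the stick lies between them.

Emit:
{"method": "servo_tool", "body": {"commands": [{"x": 0, "y": 0, "z": 0, "wx": 0, "wy": 0, "wz": 0}, {"x": 0, "y": 0, "z": 0, "wx": 0, "wy": 0, "wz": 0}, {"x": 0, "y": 0, "z": 0, "wx": 0, "wy": 0, "wz": 0}, {"x": 0, "y": 0, "z": 0, "wx": 0, "wy": 0, "wz": 0}], "fingers": 0}}

```text
time_s: 5.75
position: [0.5085, -0.3072, 0.0155]
orientation: [-2.765, 1.491, 0.0]
wrist_force: [-1.0, 0.8, 2.4]
grip_width: 0.0175
```

Emit:
{"method": "servo_tool", "body": {"commands": [{"x": 0, "y": 0, "z": -10, "wx": 0, "wy": 0, "wz": 0}, {"x": 0, "y": 0, "z": -40, "wx": 0, "wy": 0, "wz": 0}, {"x": 0, "y": 0, "z": -45, "wx": 0, "wy": 0, "wz": 0}, {"x": 0, "y": 0, "z": -45, "wx": 0, "wy": 0, "wz": 0}, {"x": 0, "y": 0, "z": -45, "wx": 0, "wy": 0, "wz": 0}]}}

```text
time_s: 6.25
position: [0.5078, -0.3074, 0.2028]
orientation: [2.764, -1.492, -0.0]
wrist_force: [2.0, 0.0, -1.8]
grip_width: 0.0178
```

```bash
python3 -c "
from h import *
state()
s=viewer.grab_frame('side')[:,:,::-1];cv2.imwrite('pics/lift.png',cv2.resize(s[150:350,250:450],(600,600),interpolation=cv2.INTER_CUBIC))"
```

```text
t 6.25 pos [ 507.8 -307.4  202.8] R
 [[ 5.487e-01 -8.360e-01 -3.000e-04]
 [-8.360e-01 -5.487e-01 -1.000e-04]
 [-1.000e-04  3.000e-04 -1.000e+00]] 
F [ 2.   0.  -1.8] M [-0.03  0.08 -0.02] grip 17.8
```

View pics/lift.png

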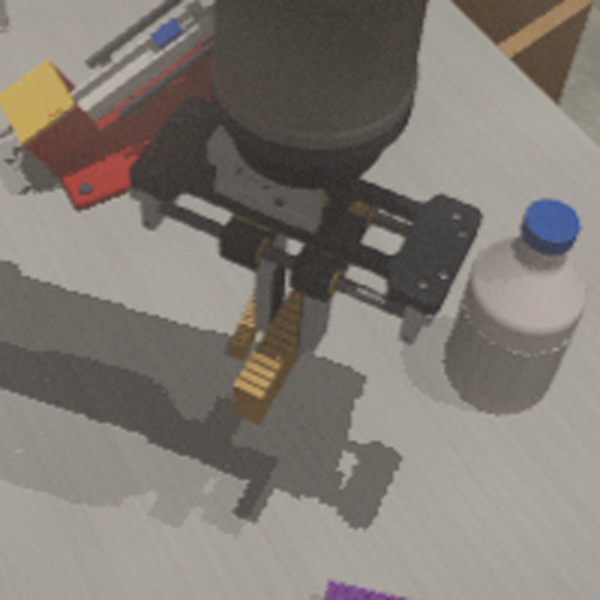

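Grip is good (17.8 mm) and the stick is level and aligned. One constraint on insertion: the resting follower's top edge touches the leaning tail face. So I will enter at about 35° tilt and swing the stick flat with its front end going straight down at x≈22.

```bash
cat >> h.py <<'E'
HX,HY,HYAW,G,H0=500.2,60.2,-.0147,0.85,15.5
def ins(t,zt,th,c=-1.2,dyaw=0):
    """TCP target with tail bottom edge at head x=t,z=zt, tilt th deg, tray offset c"""
    Rm,_=headT(0,0,HYAW+dyaw);T=np.array([HX,HY,55.]);Rm0,_=headT(0,0,HYAW)
    a=np.radians(th);ex=np.array([np.cos(a),0,-np.sin(a)]);ez=np.array([np.sin(a),0,np.cos(a)])
    o=np.array([t,c,zt])-55*ex+G*ex+H0*ez
    return T+Rm0@o,np.c_[-Rm@np.array([0,1.,0]),-Rm@ex,-Rm@ez]
def cur(s=None):
    """where the stick tail is now, assuming nominal grasp"""
    s=s or monitor.get_state();p=s["position"]*1000;Rt=R.from_rotvec(s["orientation"]).as_matrix()
    Rm,_=headT(0,0,HYAW);T=np.array([HX,HY,55.])
    q=Rm.T@(p-T);ex=Rm.T@-Rt[:,1];ez=Rm.T@-Rt[:,2]
    o=q-G*ex-H0*ez;tail=o+55*ex;fr=o-55*ex
    print("tcp_h",np.round(q,1),"tail",np.round(tail,1),"front",np.round(fr,1),"tilt",round(np.degrees(np.arctan2(-ex[2],ex[0])),2),"yawerr",round(np.degrees(np.arctan2(ex[1],ex[0])),2),"F_h",np.round(Rm.T@s["wrist_force"],1),"t",round(s["time_s"],2),"grip",round(s["grip_width"]*1000,1))
E
python3 - <<'E'
from h import *
p,Rt=ins(95,75,35);print(p,Rt);plan(p,Rt)
E
```

```text
[503.94903069  58.94475561 187.78938789] [[-0.01469947 -0.98470135 -0.17362942]
 [-0.99989196  0.01447615  0.00255254]
 [ 0.          0.17364818 -0.98480775]]
1 x -34.6 y -21.9 z 2.3 | w -1.12 -0.36 3.77
2 x -36.0 y -19.6 z 2.1 | w -1.12 -0.36 3.77
3 x -37.2 y -17.2 z 2.0 | w -1.12 -0.36 3.77
4 x -38.2 y -14.8 z 1.9 | w -1.12 -0.36 3.77
5 x -39.1 y -12.2 z 1.9 | w -1.12 -0.36 3.77
6 x -39.8 y -9.7 z 1.9 | w -1.12 -0.36 3.77
7 x -40.4 y -7.1 z 2.0 | w -1.12 -0.36 3.77
8 x -40.7 y -4.5 z 2.1 | w -1.12 -0.36 3.77
9 x -40.9 y -1.8 z 2.3 | w -1.12 -0.36 3.77
```

Emit:
{"method": "servo_tool", "body": {"commands": [{"x": -35, "y": -22, "z": 0, "wx": -1.1, "wy": -0.4, "wz": 3.8}, {"x": -36, "y": -20, "z": 0, "wx": -1.1, "wy": -0.4, "wz": 3.8}, {"x": -37, "y": -17, "z": 0, "wx": -1.1, "wy": -0.4, "wz": 3.8}, {"x": -38, "y": -15, "z": 0, "wx": -1.1, "wy": -0.4, "wz": 3.8}, {"x": -39, "y": -12, "z": 0, "wx": -1.1, "wy": -0.4, "wz": 3.8}]}}

```text
time_s: 6.8
position: [0.5052, -0.1008, 0.1998]
orientation: [2.423, -1.888, -0.117]
wrist_force: [0.2, -0.6, -1.5]
grip_width: 0.0177
```

Emit:
{"method": "servo_tool", "body": {"commands": [{"x": -40, "y": -10, "z": 2, "wx": -1.1, "wy": -0.4, "wz": 3.8}, {"x": -40, "y": -7, "z": 2, "wx": -1.1, "wy": -0.4, "wz": 3.8}, {"x": -40, "y": -4, "z": 2, "wx": -1.1, "wy": -0.4, "wz": 3.8}, {"x": -40, "y": -2, "z": 2, "wx": -1.1, "wy": -0.3, "wz": 3.8}, {"x": 0, "y": 0, "z": 0, "wx": 0, "wy": 0, "wz": 0}]}}

```text
time_s: 7.3
position: [0.5032, 0.065, 0.1909]
orientation: [2.116, -2.143, -0.204]
wrist_force: [-0.1, 0.2, -2.2]
grip_width: 0.0177
```

Run:
```python
from h import *
cur();p,Rt=ins(95,40,35);plan(p,Rt)
for n in("top","side"):
    im=viewer.grab_frame(n)[:,:,::-1];r=(slice(110,260),slice(230,380)) if n=="top" else (slice(90,240),slice(230,380))
    cv2.imwrite(f"pics/{n}A.png",cv2.resize(im[r],(400,400),interpolation=cv2.INTER_CUBIC))
cv2.imwrite("pics/A.png",np.hstack([cv2.imread("pics/topA.png"),cv2.imread("pics/sideA.png")]))
```

```text
tcp_h [ 60.1   4.8 121.9] tail [95.2  5.1 77.8] front [  5.6   4.8 141.7] tilt 35.46 yawerr 0.2 F_h [-1.   0.2 -2. ] t 7.3 grip 17.7
1 x 6.3 y -21.6 z 31.3 | w 0.46 0.38 0.16
```

View pics/A.png

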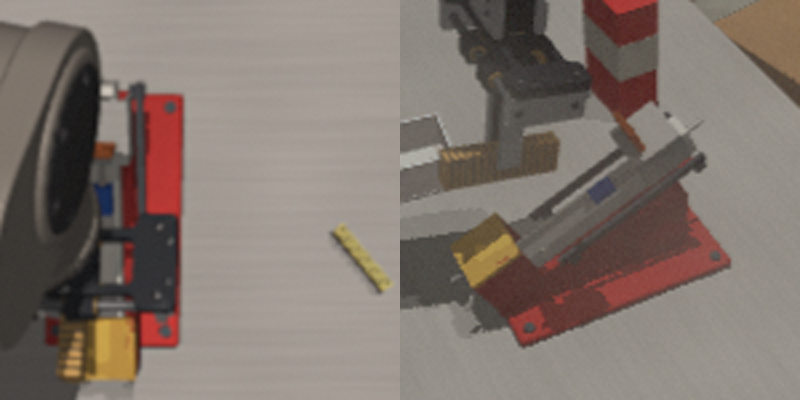

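```bash
cat >> h.py <<'E'
def overlay(name,s=None):
    s=s or monitor.get_state();p=s["position"];Rt=R.from_rotvec(s["orientation"]).as_matrix()
    ex=-Rt[:,1];ez=-Rt[:,2];ey=np.cross(ez,ex);o=p-G/1e3*ex-H0/1e3*ez
    P=box(-55,55,-9,9,0,34)@np.c_[ex,ey,ez].T+o
    Rm,T=headT(HX/1e3,HY/1e3,HYAW);L=box(-40,18,-31.5,31.5,39,45)@Rm.T+T;W=box(1,220,-1.2-10.5,-1.2+10.5,0,12)@Rm.T+T
    out=[]
    for n,(r,c) in dict(top=(130,225),side=(110,235)).items():
        im=cv2.resize(np.ascontiguousarray(viewer.grab_frame(n)[:,:,::-1]),None,fx=4,fy=4,interpolation=cv2.INTER_CUBIC)
        raw=im.copy()
        for Q,col in((P,(255,0,255)),(L,(0,255,0)),(W,(255,255,0))):
            q=((proj(n,Q)+.5)*4).astype(int)
            for i in range(8):
                for j in range(i):
                    if bin(i^j).count("1")==1:cv2.line(im,tuple(map(int,q[i])),tuple(map(int,q[j])),col,1)
        out.append(im[r*4:r*4+560,c*4:c*4+400])
    cv2.imwrite(name,np.hstack(out))
E
python3 -c "
from h import *
overlay('pics/ov1.png')"
```

```text
(no output)
```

View pics/ov1.png

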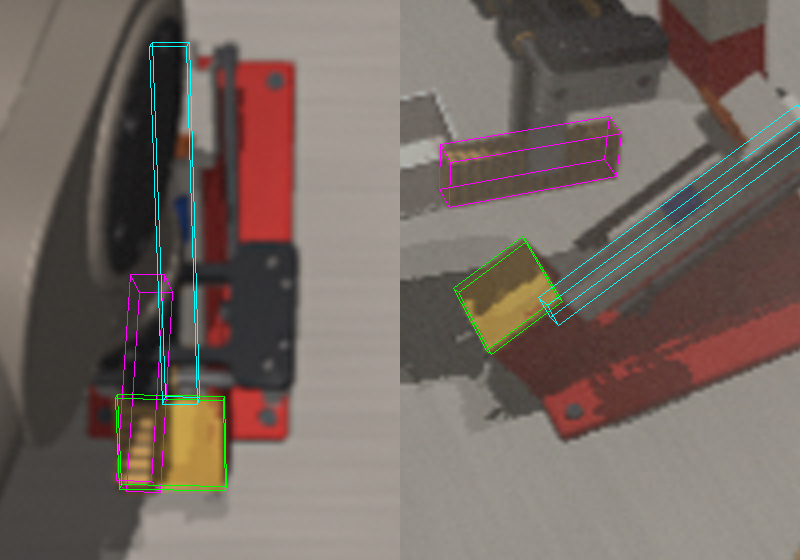

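The overlay shows the predicted stick, lip and tray boxes matching both views to about 1 px. Descending to tail z≈40, then lower.

Emit:
{"method": "servo_tool", "body": {"commands": [{"x": 6.3, "y": -10, "z": 15, "wx": 0.4, "wy": 0.4, "wz": 0.2}, {"x": 0, "y": -11, "z": 16, "wx": 0, "wy": 0, "wz": 0}, {"x": 0, "y": 0, "z": 0, "wx": 0, "wy": 0, "wz": 0}]}}

```text
time_s: 7.8
position: [0.5179, 0.0519, 0.1561]
orientation: [2.107, -2.153, -0.188]
wrist_force: [0.1, 0.1, -0.7]
grip_width: 0.0177
```

Run:
```python
from h import *
cur();p,Rt=ins(94,15,35);plan(p,Rt,n=1)
p2,R2=ins(94,2,35);print(R2.T@(p2-p))
```

```text
tcp_h [58.9 -8.  84.1] tail [94.3 -8.4 40.3] front [  4.3  -7.6 103.5] tilt 35.05 yawerr -0.48 F_h [-0.2  0.1 -0.7] t 7.8 grip 17.7
1 x -6.9 y -14.2 z 21.0 | w 0.05 0.00 -0.39
[ 2.65587799e-15 -7.45649367e+00  1.06489766e+01]
```

Emit:
{"method": "servo_tool", "body": {"commands": [{"x": 0, "y": 0, "z": 0, "wx": 0, "wy": 0, "wz": 0}, {"x": 0, "y": 0, "z": 0, "wx": 0, "wy": 0, "wz": 0}]}}

```text
time_s: 8.0
position: [0.5184, 0.0527, 0.1581]
orientation: [2.11, -2.154, -0.187]
wrist_force: [0.8, -0.6, -1.5]
grip_width: 0.0178
```

Run:
```python
from h import *
cur();p,Rt=ins(94,15,35);plan(p,Rt,n=1)
```

```text
tcp_h [60.1 -7.3 85.7] tail [95.7 -7.6 42. ] front [  5.5  -6.9 105. ] tilt 34.93 yawerr -0.41 F_h [ 0.1 -0.5 -1.7] t 8.0 grip 17.8
1 x -6.1 y -14.1 z 23.0 | w -0.07 0.06 -0.34
```

Emit:
{"method": "servo_tool", "body": {"commands": [{"x": -6, "y": -7, "z": 11, "wx": 0, "wy": 0, "wz": -0.3}, {"x": 0, "y": -7, "z": 11, "wx": 0, "wy": 0, "wz": 0}, {"x": 0, "y": 0, "z": 0, "wx": 0, "wy": 0, "wz": 0}, {"x": 0, "y": 0, "z": 0, "wx": 0, "wy": 0, "wz": 0}, {"x": 0, "y": 0, "z": 0, "wx": 0, "wy": 0, "wz": 0}]}}

```text
time_s: 8.5
position: [0.5284, 0.0588, 0.1332]
orientation: [2.115, -2.147, -0.188]
wrist_force: [0.7, -0.8, -1.9]
grip_width: 0.0176
```

Run:
```python
from h import *
cur();p,Rt=ins(94,2,35);plan(p,Rt,n=1)
overlay('pics/ov2.png')
```

```text
tcp_h [58.7 -1.  58.9] tail [94.1 -1.  15.2] front [ 4.  -1.  78.3] tilt 34.97 yawerr -0.01 F_h [-0.1 -0.8 -2.1] t 8.5 grip 17.6
1 x 0.2 y -7.5 z 10.9 | w -0.03 0.02 -0.01
```

View pics/ov2.png

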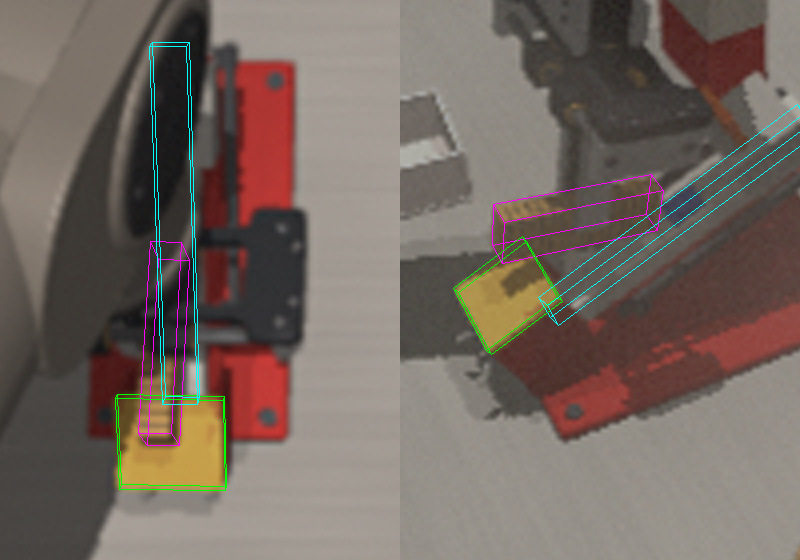

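The overlay shows the stick aligned with the channel and its front above the lip. Lowering the tail gently.

Emit:
{"method": "servo_tool", "body": {"commands": [{"x": 0, "y": -2.5, "z": 3.6, "wx": 0, "wy": 0, "wz": 0}, {"x": 0, "y": -2.5, "z": 3.6, "wx": 0, "wy": 0, "wz": 0}, {"x": 0, "y": 0, "z": 0, "wx": 0, "wy": 0, "wz": 0}, {"x": 0, "y": 0, "z": 0, "wx": 0, "wy": 0, "wz": 0}]}}

```text
time_s: 9.0
position: [0.5321, 0.059, 0.125]
orientation: [2.115, -2.147, -0.188]
wrist_force: [-0.3, 0.0, -2.2]
grip_width: 0.0176
```

```bash
python3 -c "
from h import *
cur()"
```

```text
tcp_h [58.5 -0.8 50. ] tail [94.  -0.7  6.2] front [ 3.8 -0.8 69.3] tilt 34.98 yawerr 0.01 F_h [-1.2  0.  -1.9] t 9.0 grip 17.6
```

Emit:
{"method": "servo_tool", "body": {"commands": [{"x": 0, "y": -2.5, "z": 3.6, "wx": 0, "wy": 0, "wz": 0}, {"x": 0, "y": 0, "z": 0, "wx": 0, "wy": 0, "wz": 0}, {"x": 0, "y": 0, "z": 0, "wx": 0, "wy": 0, "wz": 0}]}}

```text
time_s: 9.3
position: [0.5339, 0.059, 0.1211]
orientation: [2.116, -2.147, -0.188]
wrist_force: [-0.9, -0.4, -1.8]
grip_width: 0.0178
```

```bash
python3 -c "
from h import *
cur()"
```

```text
tcp_h [58.5 -0.7 45.6] tail [94.  -0.7  1.9] front [ 3.9 -0.7 64.9] tilt 34.98 yawerr 0.01 F_h [-1.6 -0.5 -1.2] t 9.3 grip 17.8
```

The tail is between the walls without contact. Feeling the walls sideways next.

Emit:
{"method": "servo_tool", "body": {"commands": [{"x": 1, "y": 0, "z": 0, "wx": 0, "wy": 0, "wz": 0}, {"x": 1, "y": 0, "z": 0, "wx": 0, "wy": 0, "wz": 0}, {"x": 1, "y": 0, "z": 0, "wx": 0, "wy": 0, "wz": 0}, {"x": 0, "y": 0, "z": 0, "wx": 0, "wy": 0, "wz": 0}, {"x": 0, "y": 0, "z": 0, "wx": 0, "wy": 0, "wz": 0}]}}

```text
time_s: 9.8
position: [0.5339, 0.0561, 0.1212]
orientation: [2.116, -2.147, -0.188]
wrist_force: [-0.2, 0.7, -0.7]
grip_width: 0.018
```

```bash
python3 -c "
from h import *
cur()"
```

```text
tcp_h [58.6 -3.6 45.7] tail [94.1 -3.6  2. ] front [ 4.  -3.6 65. ] tilt 34.96 yawerr 0.02 F_h [-0.5  0.7 -0.6] t 9.8 grip 18.0
```

Emit:
{"method": "servo_tool", "body": {"commands": [{"x": -2, "y": 0, "z": 0, "wx": 0, "wy": 0, "wz": 0}, {"x": -2, "y": 0, "z": 0, "wx": 0, "wy": 0, "wz": 0}, {"x": -2, "y": 0, "z": 0, "wx": 0, "wy": 0, "wz": 0}, {"x": 0, "y": 0, "z": 0, "wx": 0, "wy": 0, "wz": 0}, {"x": 0, "y": 0, "z": 0, "wx": 0, "wy": 0, "wz": 0}]}}

```text
time_s: 10.3
position: [0.5339, 0.0603, 0.1213]
orientation: [2.113, -2.147, -0.185]
wrist_force: [-1.1, -9.1, 0.3]
grip_width: 0.0175
```

```bash
python3 -c "
from h import *
cur()"
```

```text
tcp_h [58.5  0.6 45.8] tail [94.   0.5  2.1] front [ 3.9  0.6 65.1] tilt 34.96 yawerr -0.1 F_h [-0.8 -9.1  0.6] t 10.3 grip 17.5
```

Emit:
{"method": "servo_tool", "body": {"commands": [{"x": 2.5, "y": 0, "z": 0, "wx": 0, "wy": 0, "wz": 0}, {"x": 2.5, "y": 0, "z": 0, "wx": 0, "wy": 0, "wz": 0}, {"x": 2, "y": 0, "z": 0, "wx": 0, "wy": 0, "wz": 0}, {"x": 0.5, "y": 0, "z": 0, "wx": 0, "wy": 0, "wz": 0}, {"x": 0, "y": 0, "z": 0, "wx": 0, "wy": 0, "wz": 0}]}}

```text
time_s: 10.8
position: [0.5339, 0.0556, 0.1212]
orientation: [2.117, -2.146, -0.19]
wrist_force: [-0.4, 5.1, 0.1]
grip_width: 0.0177
```

```bash
python3 -c "
from h import *
cur()"
```

```text
tcp_h [58.6 -4.1 45.7] tail [94. -4.  2.] front [ 3.9 -4.1 65. ] tilt 34.98 yawerr 0.1 F_h [-0.4  5.1  0.3] t 10.8 grip 17.7
```

Emit:
{"method": "servo_tool", "body": {"commands": [{"x": 0, "y": 0, "z": 0, "wx": 0, "wy": 0, "wz": 0}, {"x": 0, "y": 0, "z": 0, "wx": 0, "wy": 0, "wz": 0}]}}

```text
time_s: 11.0
position: [0.5339, 0.0555, 0.1212]
orientation: [2.117, -2.146, -0.189]
wrist_force: [-0.8, 5.8, -1.4]
grip_width: 0.0174
```

```bash
python3 -c "
from h import *
cur()"
```

```text
tcp_h [58.6 -4.2 45.7] tail [94.1 -4.1  2. ] front [ 3.9 -4.2 65. ] tilt 34.98 yawerr 0.1 F_h [-1.4  5.8 -0.9] t 11.0 grip 17.4
```

The walls give contact at about -0.5 and -3.5, so the tray centre is c≈-2.0. That agrees with the follower seen in the image (-1.9). Centring, then pushing the follower back.

Run:
```python
from h import *
seq=[(94,2,35,-5.1),(94,2,35,-2),(103,1.5,35,-2),(112.5,1.5,35,-2)]
def go(seq):
    P=[ins(a,b,t,c) for a,b,t,c in seq]
    for (p0,R0),(p1,R1) in zip(P,P[1:]):
        print(np.round(R0.T@(p1-p0),2),np.round(np.degrees(R.from_matrix(R0.T@R1).as_rotvec()),2))
go(seq);print()
# swing: front x=22
sw=[(112.5,1.5,35,-2)]+[(22.5+110*np.cos(np.radians(t)),1.5 if t>3 else .8,t,-2) for t in (30,25,20,15,10,7,4,2,0)]
for a in sw:print(np.round(a,1))
go(sw)
```

```text
[-3.1  0.   0. ] [0. 0. 0.]
[-0.   -7.66 -4.75] [0. 0. 0.]
[ 0.   -7.78 -5.45] [0. 0. 0.]

[112.5   1.5  35.   -2. ]
[117.8   1.5  30.   -2. ]
[122.2   1.5  25.   -2. ]
[125.9   1.5  20.   -2. ]
[128.8   1.5  15.   -2. ]
[130.8   1.5  10.   -2. ]
[131.7   1.5   7.   -2. ]
[132.2   1.5   4.   -2. ]
[132.4   0.8   2.   -2. ]
[132.5   0.8   0.   -2. ]
[ 0.   -3.17  1.76] [5. 0. 0.]
[-0.   -2.69  2.56] [ 5.  0. -0.]
[-0.   -2.18  3.23] [5. 0. 0.]
[-0.   -1.57  3.79] [ 5. -0.  0.]
[-0.   -0.86  4.24] [ 5. -0. -0.]
[ 0.   -0.1   2.71] [ 3.  0. -0.]
[-0.    0.19  2.79] [ 3. -0.  0.]
[0.   0.26 2.58] [ 2.  0. -0.]
[-0.    0.44  1.9 ] [ 2. -0.  0.]
```

Emit:
{"method": "servo_tool", "body": {"commands": [{"x": -3.1, "y": 0, "z": 0, "wx": 0, "wy": 0, "wz": 0}, {"x": 0, "y": -7.7, "z": -4.8, "wx": 0, "wy": 0, "wz": 0}, {"x": 0, "y": 0, "z": 0, "wx": 0, "wy": 0, "wz": 0}, {"x": 0, "y": 0, "z": 0, "wx": 0, "wy": 0, "wz": 0}]}}

```text
time_s: 11.4
position: [0.5409, 0.0576, 0.1242]
orientation: [2.114, -2.145, -0.192]
wrist_force: [-8.8, 2.6, -1.9]
grip_width: 0.0179
```

```bash
python3 -c "
from h import *
cur()"
```

```text
tcp_h [66.2 -2.  45.5] tail [101.5  -2.    1.6] front [11.6 -2.  65. ] tilt 35.18 yawerr 0.02 F_h [-8.8  2.4  2. ] t 11.4 grip 17.9
```

Emit:
{"method": "servo_tool", "body": {"commands": [{"x": 0, "y": -4, "z": -2.7, "wx": 0, "wy": 0, "wz": 0}, {"x": 0, "y": -3.8, "z": -2.7, "wx": 0, "wy": 0, "wz": 0}, {"x": 0, "y": 0, "z": 0, "wx": 0, "wy": 0, "wz": 0}, {"x": 0, "y": 0, "z": 0, "wx": 0, "wy": 0, "wz": 0}]}}

```text
time_s: 11.8
position: [0.5486, 0.0575, 0.1279]
orientation: [2.113, -2.144, -0.194]
wrist_force: [-13.5, 2.4, -2.2]
grip_width: 0.0178
```

```bash
python3 -c "
from h import *
cur();overlay('pics/ov3.png')"
```

```text
tcp_h [74.7 -2.  45.6] tail [110.   -2.    1.7] front [20.2 -2.  65.2] tilt 35.28 yawerr 0.01 F_h [-13.2   2.2   3.7] t 11.8 grip 17.8
```

View pics/ov3.png

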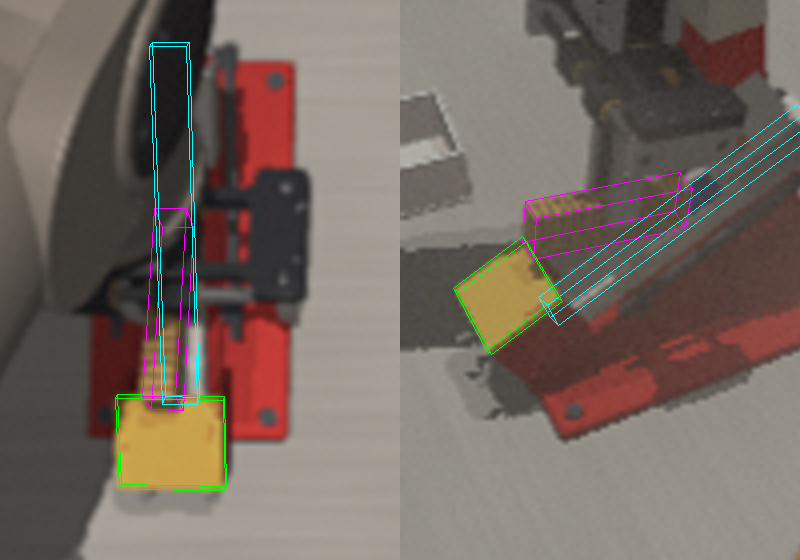

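The follower is moving back (13 N) and the stick matches its predicted box. The arm sags about 2.5 mm short, so I'm adding compensation. Starting the swing.

Emit:
{"method": "servo_tool", "body": {"commands": [{"x": 0, "y": -2.5, "z": -1.7, "wx": 0, "wy": 0, "wz": 0}, {"x": 0, "y": -3.2, "z": 1.8, "wx": 5, "wy": 0, "wz": 0}, {"x": 0, "y": -2.7, "z": 2.6, "wx": 5, "wy": 0, "wz": 0}, {"x": 0, "y": 0, "z": 0, "wx": 0, "wy": 0, "wz": 0}, {"x": 0, "y": 0, "z": 0, "wx": 0, "wy": 0, "wz": 0}]}}

```text
time_s: 12.4
position: [0.5551, 0.0574, 0.1235]
orientation: [2.203, -2.235, -0.008]
wrist_force: [-16.1, 0.7, -2.9]
grip_width: 0.0181
```

```bash
python3 -c "
from h import *
cur();overlay('pics/ov4.png')"
```

```text
tcp_h [78.7 -1.9 38.8] tail [121.   -1.9   1.6] front [21.6 -2.  48.7] tilt 25.36 yawerr 0.03 F_h [-15.9   0.5   4.2] t 12.4 grip 18.1
```

View pics/ov4.png

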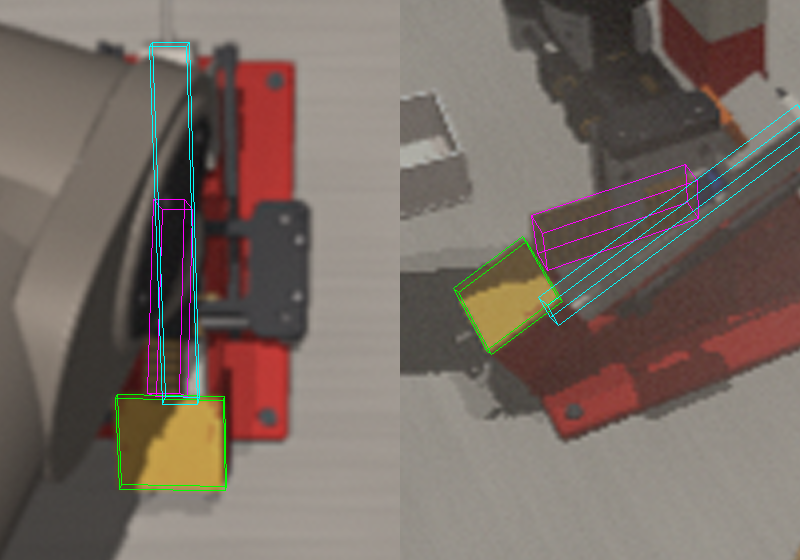

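It matches; the front is at x≈21.6, just past the lip. Continuing the swing.

Emit:
{"method": "servo_tool", "body": {"commands": [{"x": 0, "y": -3.5, "z": 2.8, "wx": 5, "wy": 0, "wz": 0}, {"x": 0, "y": -1.7, "z": 3.8, "wx": 5, "wy": 0, "wz": 0}, {"x": 0, "y": 0, "z": 0, "wx": 0, "wy": 0, "wz": 0}, {"x": 0, "y": 0, "z": 0, "wx": 0, "wy": 0, "wz": 0}]}}

```text
time_s: 12.9
position: [0.56, 0.0573, 0.1163]
orientation: [-2.119, 2.149, -0.179]
wrist_force: [-18.3, 0.5, -3.2]
grip_width: 0.0176
```

```bash
python3 -c "
from h import *
cur()"
```

```text
tcp_h [80.1 -2.  30.3] tail [128.2  -1.9   0.9] front [22.1 -2.  30.2] tilt 15.43 yawerr 0.03 F_h [-17.9   0.3   4.8] t 12.9 grip 17.6
```

Emit:
{"method": "servo_tool", "body": {"commands": [{"x": 0, "y": -1.0, "z": 4.2, "wx": 5, "wy": 0, "wz": 0}, {"x": 0, "y": -0.4, "z": 2.7, "wx": 3, "wy": 0, "wz": 0}, {"x": 0, "y": 0, "z": 0, "wx": 0, "wy": 0, "wz": 0}, {"x": 0, "y": 0, "z": 0, "wx": 0, "wy": 0, "wz": 0}]}}

```text
time_s: 13.3
position: [0.5618, 0.0572, 0.109]
orientation: [-2.043, 2.072, -0.316]
wrist_force: [-28.0, 1.0, 2.3]
grip_width: 0.0182
```

```bash
python3 -c "
from h import *
cur();overlay('pics/ov5.png')"
```

```text
tcp_h [78.7 -2.1 22.9] tail [130.3  -2.1   0.4] front [21.3 -2.1 14.9] tilt 7.56 yawerr 0.02 F_h [-24.4   0.5  14. ] t 13.3 grip 18.2
```

View pics/ov5.png

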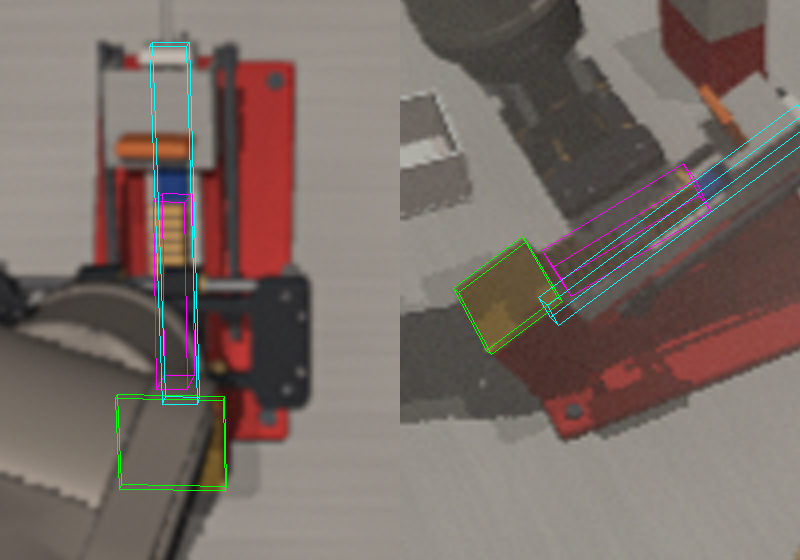

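z-force 14 N: the tail has reached the tray floor, which is about 1 mm higher than nominal. I'll relieve 1.5 mm while finishing the swing.

Emit:
{"method": "servo_tool", "body": {"commands": [{"x": 0, "y": -0.8, "z": -1.5, "wx": 0, "wy": 0, "wz": 0}, {"x": 0, "y": 0, "z": 2.7, "wx": 3, "wy": 0, "wz": 0}, {"x": 0, "y": 0, "z": 0, "wx": 0, "wy": 0, "wz": 0}, {"x": 0, "y": 0, "z": 0, "wx": 0, "wy": 0, "wz": 0}]}}

```text
time_s: 13.8
position: [0.5635, 0.0571, 0.1081]
orientation: [-2.013, 2.041, -0.368]
wrist_force: [-23.0, 1.0, -2.5]
grip_width: 0.0179
```

```bash
python3 -c "
from h import *
cur()"
```

```text
tcp_h [79.9 -2.1 21.4] tail [132.7  -2.1   1.7] front [23.  -2.2 10.3] tilt 4.5 yawerr 0.03 F_h [-21.9   0.7   7.5] t 13.8 grip 17.9
```

Emit:
{"method": "servo_tool", "body": {"commands": [{"x": 0, "y": 0.4, "z": 1.9, "wx": 2, "wy": 0, "wz": 0}, {"x": 0, "y": 0.5, "z": 1.9, "wx": 2, "wy": 0, "wz": 0}, {"x": 0, "y": 0, "z": 0, "wx": 0, "wy": 0, "wz": 0}, {"x": 0, "y": 0, "z": 0, "wx": 0, "wy": 0, "wz": 0}]}}

```text
time_s: 14.2
position: [0.5646, 0.0571, 0.1044]
orientation: [-1.971, 1.999, -0.434]
wrist_force: [-23.1, 1.0, -0.6]
grip_width: 0.0176
```

```bash
python3 -c "
from h import *
cur();overlay('pics/ov6.png')"
```

```text
tcp_h [79.3 -2.2 17.5] tail [133.3  -2.1   1.6] front [23.3 -2.2  2.5] tilt 0.45 yawerr 0.02 F_h [-21.2   0.6   9.2] t 14.2 grip 17.6
```

View pics/ov6.png

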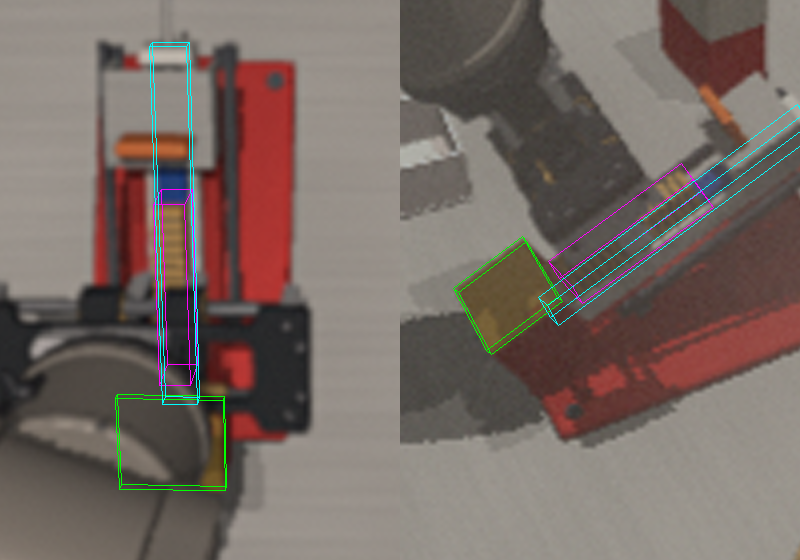

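```bash
cat > zoom.py <<'E'
from h import *
import sys
t=viewer.grab_frame("top")[:,:,::-1];s=viewer.grab_frame("side")[:,:,::-1]
a=cv2.resize(t[160:240,245:295],(375,600),interpolation=cv2.INTER_CUBIC);b=cv2.resize(s[140:200,265:325],(420,420),interpolation=cv2.INTER_CUBIC)
o=np.zeros((600,795,3),np.uint8);o[:,:375]=a;o[:420,375:]=b;cv2.imwrite(sys.argv[1],o)
E
python3 zoom.py pics/z1.png
```

```text
(no output)
```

View pics/z1.png

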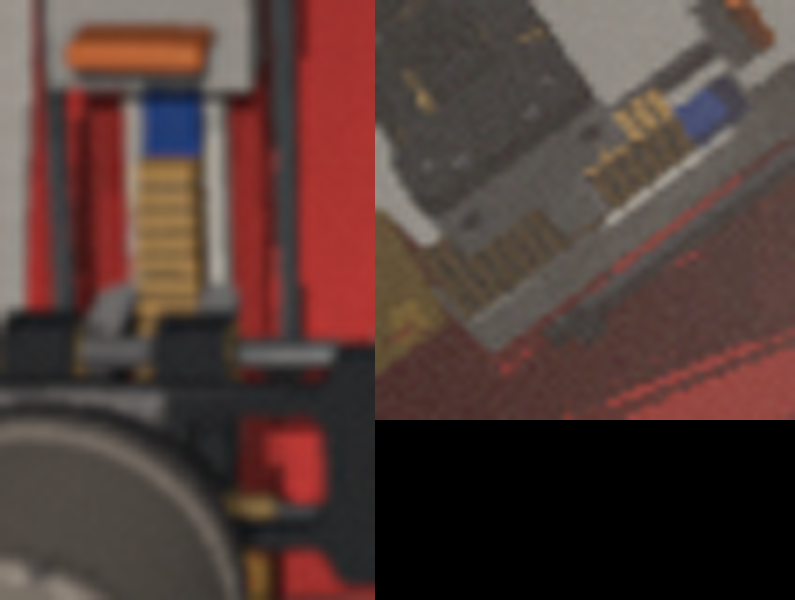

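Run:
```python
from h import *
Rm,T=headT(HX/1e3,HY/1e3,HYAW)
for x in (110,118,122,126,130,133):
    print(x,"tail top px(col,row) top",np.round(proj("top",Rm@np.array([x,-2,34])/1e0*1e-3+T)[0],1),"tail bot side near",np.round(proj("side",Rm@(np.array([x,-11,12])*1e-3)+T)[0],1),"near top",np.round(proj("side",Rm@(np.array([x,-11,34])*1e-3)+T)[0],1))
for x in (8,12,15,18,22):print(x,"front near z12,z34",np.round(proj("side",Rm@(np.array([x,-11,12])*1e-3)+T)[0],1),np.round(proj("side",Rm@(np.array([x,-11,34])*1e-3)+T)[0],1))
```

```text
110 tail top px(col,row) top [267.1 190.4] tail bot side near [304.4 164.5] near top [300.9 160.1]
118 tail top px(col,row) top [267.  187.1] tail bot side near [306.8 162.7] near top [303.3 158.3]
122 tail top px(col,row) top [266.9 185.4] tail bot side near [308.  161.8] near top [304.6 157.4]
126 tail top px(col,row) top [266.9 183.7] tail bot side near [309.2 160.9] near top [305.8 156.5]
130 tail top px(col,row) top [266.8 182. ] tail bot side near [310.4 160. ] near top [307.  155.6]
133 tail top px(col,row) top [266.8 180.7] tail bot side near [311.3 159.4] near top [307.9 154.9]
8 front near z12,z34 [274.  187.1] [270.  183.1]
12 front near z12,z34 [275.2 186.2] [271.2 182.2]
15 front near z12,z34 [276.1 185.5] [272.1 181.5]
18 front near z12,z34 [277.  184.9] [273.  180.8]
22 front near z12,z34 [278.2 184. ] [274.2 179.9]
```

The top view puts the tail edge at row 180.6, which means x≈133: no slip, and the front is clear of the lip. Pressing slightly to seat it flat, then moving forward.

Emit:
{"method": "servo_tool", "body": {"commands": [{"x": 0, "y": 0, "z": 1.2, "wx": 0.4, "wy": 0, "wz": 0}, {"x": 0, "y": 0, "z": 0, "wx": 0, "wy": 0, "wz": 0}, {"x": 0, "y": 0, "z": 0, "wx": 0, "wy": 0, "wz": 0}]}}

```text
time_s: 14.7
position: [0.5657, 0.0571, 0.1036]
orientation: [-1.967, 1.995, -0.441]
wrist_force: [-20.1, 1.8, -1.1]
grip_width: 0.0178
```

```bash
python3 -c "
from h import *
cur()"
```

```text
tcp_h [79.9 -2.1 16.3] tail [134.1  -2.1   0.8] front [24.1 -2.1  0.8] tilt 0.01 yawerr 0.02 F_h [-18.7   1.5   7.5] t 14.7 grip 17.8
```

Emit:
{"method": "servo_tool", "body": {"commands": [{"x": 0, "y": 4, "z": 1, "wx": 0, "wy": 0, "wz": 0}, {"x": 0, "y": 4, "z": 0, "wx": 0, "wy": 0, "wz": 0}, {"x": 0, "y": 0, "z": 0, "wx": 0, "wy": 0, "wz": 0}, {"x": 0, "y": 0, "z": 0, "wx": 0, "wy": 0, "wz": 0}]}}

```text
time_s: 15.1
position: [0.5609, 0.0572, 0.1005]
orientation: [-1.964, 1.993, -0.445]
wrist_force: [-12.3, 1.3, 0.7]
grip_width: 0.0178
```

```bash
python3 -c "
from h import *
cur()"; python3 zoom.py pics/z2.png
```

```text
tcp_h [74.3 -2.1 15.6] tail [128.5  -2.1   0.2] front [18.5 -2.1 -0.2] tilt -0.21 yawerr 0.0 F_h [-10.9   1.1   5.8] t 15.1 grip 17.8
```

View pics/z2.png

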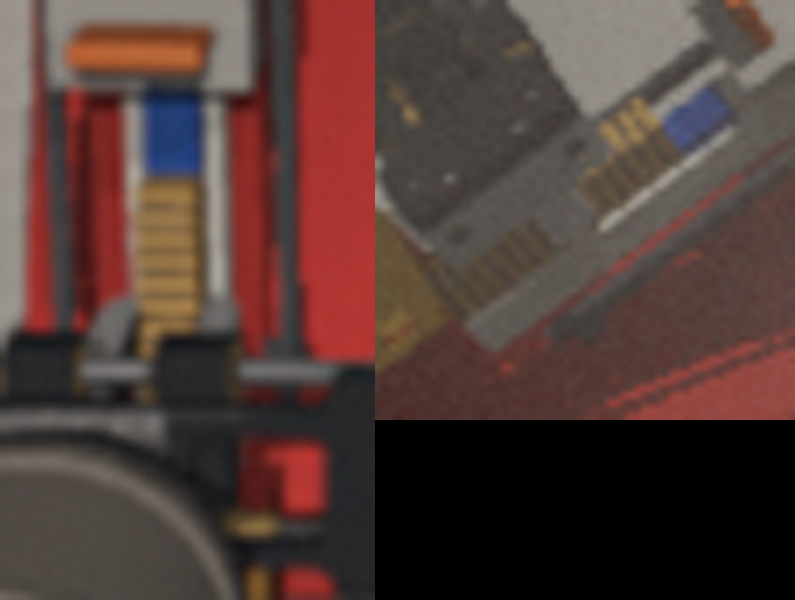

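The stick is flat with its tail at x≈127–128, moving forward with the follower behind it. Continuing under the lip.

Emit:
{"method": "servo_tool", "body": {"commands": [{"x": 0, "y": 3, "z": 0.3, "wx": 0, "wy": 0, "wz": 0}, {"x": 0, "y": 3, "z": 0, "wx": 0, "wy": 0, "wz": 0}, {"x": 0, "y": 0, "z": 0, "wx": 0, "wy": 0, "wz": 0}]}}

```text
time_s: 15.5
position: [0.5564, 0.0573, 0.0982]
orientation: [-1.963, 1.992, -0.446]
wrist_force: [-10.2, 1.3, 2.6]
grip_width: 0.0178
```

```bash
python3 -c "
from h import *
cur()"
```

```text
tcp_h [69.2 -2.1 15.3] tail [ 1.235e+02 -2.100e+00  1.000e-01] front [13.5 -2.1 -0.5] tilt -0.31 yawerr -0.0 F_h [-8.1  1.1  6.7] t 15.5 grip 17.8
```

Emit:
{"method": "servo_tool", "body": {"commands": [{"x": 0, "y": 3, "z": 0, "wx": 0, "wy": 0, "wz": 0}, {"x": 0, "y": 3, "z": 0, "wx": 0, "wy": 0, "wz": 0}, {"x": 0, "y": 3, "z": 0, "wx": 0, "wy": 0, "wz": 0}, {"x": 0, "y": 0, "z": 0, "wx": 0, "wy": 0, "wz": 0}, {"x": 0, "y": 0, "z": 0, "wx": 0, "wy": 0, "wz": 0}]}}

```text
time_s: 16.0
position: [0.5492, 0.0574, 0.0948]
orientation: [-1.962, 1.991, -0.448]
wrist_force: [-7.0, 0.5, 3.5]
grip_width: 0.0177
```

```bash
python3 -c "
from h import *
cur()"; python3 zoom.py pics/z3.png
```

```text
tcp_h [61.3 -2.1 15.3] tail [115.6  -2.1   0.2] front [ 5.6 -2.1 -0.6] tilt -0.4 yawerr -0.01 F_h [-4.9  0.4  6.1] t 16.0 grip 17.7
```

View pics/z3.png

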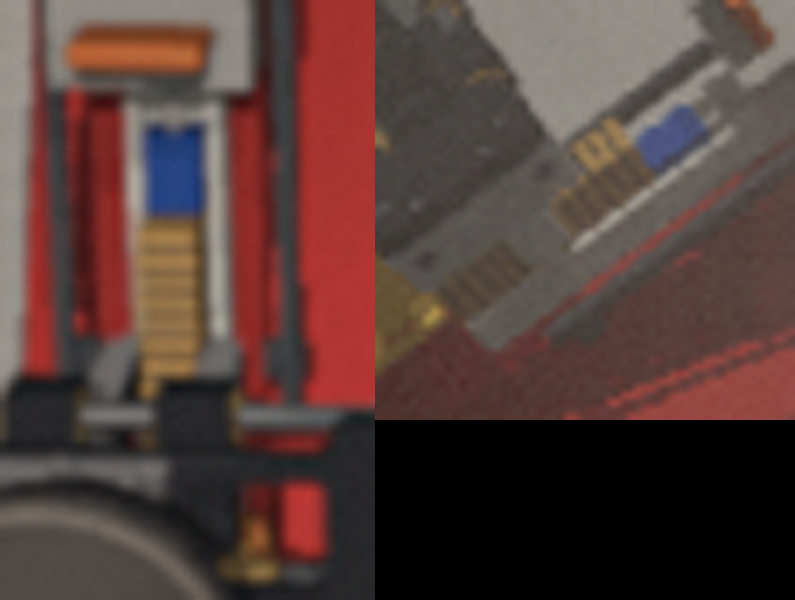

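Emit:
{"method": "servo_tool", "body": {"commands": [{"x": 0, "y": 2.5, "z": 0, "wx": 0, "wy": 0, "wz": 0}, {"x": 0, "y": 2, "z": -0.5, "wx": 0, "wy": 0, "wz": 0}, {"x": 0, "y": 0, "z": 0, "wx": 0, "wy": 0, "wz": 0}, {"x": 0, "y": 0, "z": 0, "wx": 0, "wy": 0, "wz": 0}]}}

```text
time_s: 16.5
position: [0.5487, 0.0573, 0.0954]
orientation: [-1.957, 1.988, -0.455]
wrist_force: [17.3, -1.1, -7.4]
grip_width: 0.0179
```

```bash
python3 -c "
from h import *
cur()"
```

```text
tcp_h [61.  -2.2 16.1] tail [115.4  -2.2   1.3] front [ 5.4 -2.1 -0.2] tilt -0.8 yawerr -0.04 F_h [ 12.6  -0.8 -14. ] t 16.5 grip 17.9
```

Emit:
{"method": "servo_tool", "body": {"commands": [{"x": 0, "y": 0, "z": 0, "wx": 0, "wy": 0, "wz": 0}, {"x": 0, "y": 0, "z": 0, "wx": 0, "wy": 0, "wz": 0}, {"x": 0, "y": 0, "z": 0, "wx": 0, "wy": 0, "wz": 0}, {"x": 0, "y": 0, "z": 0, "wx": 0, "wy": 0, "wz": 0}], "fingers": 25}}

```text
time_s: 16.9
position: [0.545, 0.0574, 0.0933]
orientation: [-1.962, 1.991, -0.449]
wrist_force: [-0.0, 0.4, 1.0]
grip_width: 0.025
```

```bash
python3 -c "
from h import *
cur()"; python3 zoom.py pics/z4.png
```

```text
tcp_h [56.8 -2.1 15.8] tail [111.1  -2.1   0.7] front [ 1.1 -2.1 -0.1] tilt -0.42 yawerr -0.01 F_h [0.4 0.4 0.9] t 16.9 grip 25.0
```

View pics/z4.png

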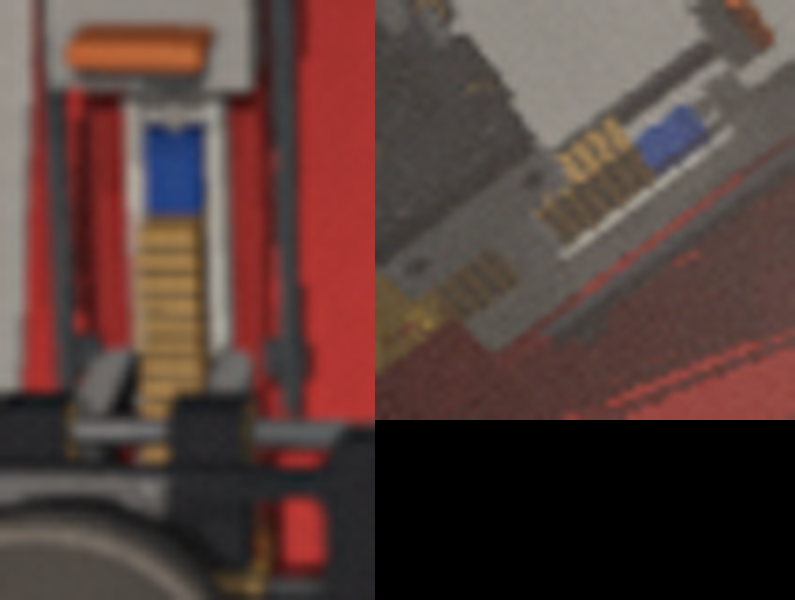

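The forward motion met a firm stop and the follower sits about 5 mm past its rest position, which suggests home. Withdrawing the fingers to get a clear view.

Emit:
{"method": "servo_tool", "body": {"commands": [{"x": 0, "y": 0, "z": -5, "wx": 0, "wy": 0, "wz": 0}, {"x": 0, "y": 0, "z": -20, "wx": 0, "wy": 0, "wz": 0}, {"x": 0, "y": 0, "z": -40, "wx": 0, "wy": 0, "wz": 0}, {"x": 0, "y": 0, "z": -40, "wx": 0, "wy": 0, "wz": 0}, {"x": 0, "y": 0, "z": -40, "wx": 0, "wy": 0, "wz": 0}]}}

```text
time_s: 17.5
position: [0.4998, 0.0798, 0.1341]
orientation: [-2.009, 1.989, -0.338]
wrist_force: [-1.3, -0.2, -0.9]
grip_width: 0.025
```

Emit:
{"method": "servo_tool", "body": {"commands": [{"x": 40, "y": 30, "z": -30, "wx": 0, "wy": 0, "wz": 0}, {"x": 40, "y": 30, "z": -30, "wx": 0, "wy": 0, "wz": 0}, {"x": 40, "y": 0, "z": 0, "wx": 0, "wy": 0, "wz": 0}, {"x": 40, "y": 0, "z": 0, "wx": 0, "wy": 0, "wz": 0}, {"x": 0, "y": 0, "z": 0, "wx": 0, "wy": 0, "wz": 0}], "fingers": 0}}

```text
time_s: 18.0
position: [0.4577, -0.0352, 0.1375]
orientation: [-2.021, 2.003, -0.286]
wrist_force: [0.4, 1.1, 0.9]
grip_width: 0.0005
```

```bash
cat > zoom2.py <<'E'
from h import *
import sys
t=viewer.grab_frame("top");s=viewer.grab_frame("side")
cv2.imwrite(sys.argv[1]+"_top.png",t[:,:,::-1]);cv2.imwrite(sys.argv[1]+"_side.png",s[:,:,::-1])
t=t[:,:,::-1];s=s[:,:,::-1]
a=cv2.resize(t[150:250,240:300],(360,600),interpolation=cv2.INTER_CUBIC);b=cv2.resize(s[130:200,255:325],(420,420),interpolation=cv2.INTER_CUBIC)
o=np.zeros((600,795,3),np.uint8);o[:,:360]=a;o[:420,375:]=b;cv2.imwrite(sys.argv[1]+".png",o)
E
python3 zoom2.py pics/r1; python3 -c "
from h import *
cur();state()
Rm,T=headT(HX/1e3,HY/1e3,HYAW)
a=cv2.imread('pics/top0.png');b=cv2.imread('pics/r1_top.png')
for r in range(172,200):print(r,a[r,266],b[r,266])
"
```

```text
tcp_h [ -1.8 -92.8  92.4] tail [ 50.6 -91.   71.8] front [-58.9 -92.8  82.3] tilt 5.46 yawerr 0.94 F_h [-0.1  0.6  0.1] t 18.1 grip 0.4
t 18.1 pos [458.2 -32.  137.9] R
 [[ 0.022  -0.9424  0.3337]
 [-0.9983 -0.0025  0.0588]
 [-0.0546 -0.3344 -0.9408]] 
F [-0.2  0.6  0.1] M [-0.04  0.41 -0.03] grip 0.4
172 [68 71 73] [70 73 76]
173 [72 76 79] [76 79 83]
174 [ 94  99 103] [ 98 104 108]
175 [120 127 133] [115 120 124]
176 [123 131 137] [94 85 84]
177 [118 124 128] [89 52 38]
178 [100  99 101] [109  55  28]
179 [84 63 59] [115  60  33]
180 [97 50 30] [118  61  34]
181 [120  60  32] [127  65  35]
182 [123  64  34] [129  67  37]
183 [121  62  33] [129  67  38]
184 [122  63  34] [128  66  36]
185 [123  64  35] [129  67  36]
186 [122  62  34] [129  65  34]
187 [124  64  35] [122  64  39]
188 [122  63  32] [99 70 71]
189 [121  60  31] [ 60  82 105]
190 [114  69  53] [ 55  98 129]
191 [106 100 101] [ 71 122 159]
192 [130 139 146] [ 72 116 150]
193 [142 151 158] [ 65  99 127]
194 [152 161 168] [ 73 120 155]
195 [154 164 171] [ 70 114 148]
196 [155 164 172] [ 61  96 123]
197 [154 163 170] [ 71 118 154]
198 [154 164 171] [ 73 118 152]
199 [153 163 170] [ 67 103 130]
```

View pics/r1.png

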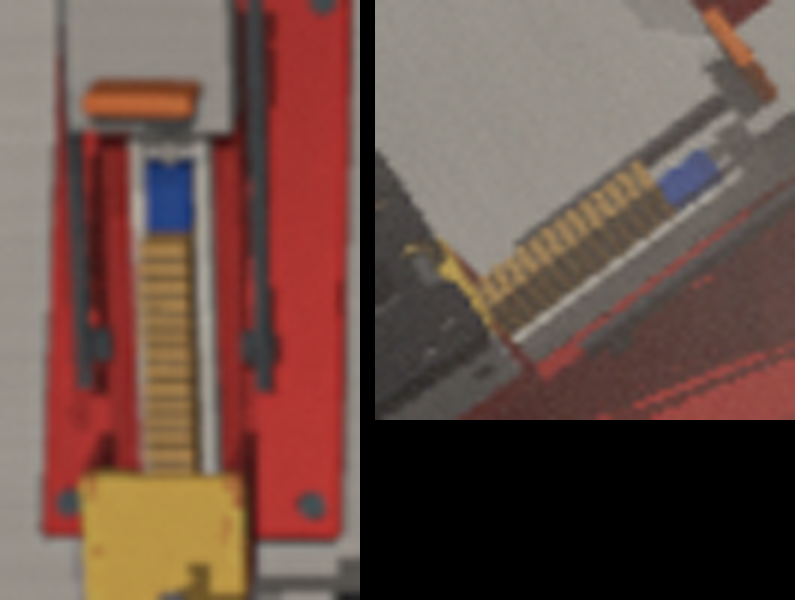

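```bash
python3 -c "
from h import *
Rm,T=headT(HX/1e3,HY/1e3,HYAW)
f=lambda x,z:proj('top',Rm@(np.array([x,-2,z])*1e-3)+T)[0,1]
print('init foll front obs190.8',f(104,17),f(106,17),'rear obs178.5',f(130,17),f(133,17),'tail obs 188.3',f(110,34),f(115,34))
print('foll rear now 176.1',f(136,17),f(139,17))
print('lip edge',f(18,45),f(18,39))
a=cv2.imread('pics/r1_top.png')
for r in range(224,236):print(r,a[r,268])
"
```

```text
init foll front obs190.8 190.7262170060379 189.9084470512701 rear obs178.5 180.01204462394003 178.76409698689054 tail obs 188.3 190.4082918643135 188.32089166468398
foll rear now 176.1 177.513703994206 176.26085845131954
lip edge 229.42688067892738 228.43885642594003
224 [ 61  97 124]
225 [ 73 120 156]
226 [ 73 118 152]
227 [ 68 102 129]
228 [ 66 112 146]
229 [ 59 120 153]
230 [ 67 144 179]
231 [ 69 150 186]
232 [ 69 149 184]
233 [ 70 150 185]
234 [ 70 149 184]
235 [ 70 149 185]
```

Differential check: the follower's rear edge moved 2.4 px, about 5.7 mm (6 mm expected at home). The picture shows the stick flat and under the yellow lip, with the rail still open. Next is the rail: vertical tool with closed fingers, coming down behind the tab.

```bash
python3 -c "
from h import *
az=-np.pi/2+HYAW
Rm,T=headT(HX,HY,HYAW);T[2]=55
W=lambda x,y,z:Rm@np.array([x,y,z])+T
print(W(200,-1,52),W(71,-1,52))
plan([470,-35,300],down(az),n=5)
print();plan(W(200,-1,52)+[0,0,90],down(az),p0=np.array([470,-35,300]),R0=down(az),n=6)
a=cv2.imread('pics/side0.png');b=cv2.imread('pics/r1_side.png')
for im in(a,b):
    h=cv2.cvtColor(im,cv2.COLOR_BGR2HSV)[145:175,285:320];m=cv2.inRange(h,(105,80,40),(125,255,255));ys,xs=np.nonzero(m);print(len(xs),xs.min()+285,xs.max()+285,ys.min()+145,ys.max()+145)
print(proj('side',[Rm@(np.array([x,-2,17]))/1e3+T/1e3 for x in(130,136)]))
"
```

```text
[659.45349864  56.85869688 186.65165727] [542.55242583  58.57726644 132.13390151]
1 x -1.1 y -13.1 z -29.7 | w -3.90 0.69 0.31
2 x -0.8 y -11.0 z -30.6 | w -3.90 0.69 0.31
3 x -0.5 y -8.9 z -31.3 | w -3.90 0.69 0.31
4 x -0.2 y -6.7 z -31.8 | w -3.90 0.69 0.31
5 x 0.2 y -4.6 z -32.2 | w -3.90 0.69 0.31

1 x -15.8 y -31.3 z 3.9 | w 0.00 0.00 0.00
2 x -15.8 y -31.3 z 3.9 | w 0.00 0.00 0.00
3 x -15.8 y -31.3 z 3.9 | w 0.00 0.00 0.00
4 x -15.8 y -31.3 z 3.9 | w 0.00 0.00 0.00
5 x -15.8 y -31.3 z 3.9 | w 0.00 0.00 0.00
6 x -15.8 y -31.3 z 3.9 | w 0.00 0.00 0.00
33 301 309 157 164
32 303 310 156 162
[[308.12840397 157.01526442]
 [309.92258288 155.68067503]]
```

Emit:
{"method": "servo_tool", "body": {"commands": [{"x": 0, "y": -13, "z": -30, "wx": -3.9, "wy": 0.7, "wz": 0.3}, {"x": 0, "y": -11, "z": -31, "wx": -3.9, "wy": 0.7, "wz": 0.3}, {"x": 0, "y": -9, "z": -31, "wx": -3.9, "wy": 0.7, "wz": 0.3}, {"x": 0, "y": -7, "z": -32, "wx": -3.9, "wy": 0.7, "wz": 0.3}, {"x": 0, "y": -5, "z": -32, "wx": -3.9, "wy": 0.7, "wz": 0.3}]}}

```text
time_s: 18.6
position: [0.4706, -0.0356, 0.3021]
orientation: [2.207, -2.231, 0.0]
wrist_force: [0.4, -0.1, -1.4]
grip_width: 0.0003
```

Emit:
{"method": "servo_tool", "body": {"commands": [{"x": 0, "y": 0, "z": 0, "wx": 0, "wy": 0, "wz": 0}, {"x": 0, "y": 0, "z": 0, "wx": 0, "wy": 0, "wz": 0}]}}

```text
time_s: 18.8
position: [0.471, -0.0356, 0.3003]
orientation: [2.208, -2.231, 0.006]
wrist_force: [-1.2, 0.6, -0.9]
grip_width: 0.0005
```

```bash
python3 -c "
from h import *
az=-np.pi/2+HYAW
state();plan([659,57,270],down(az))
"
```

```text
t 18.8 pos [471.  -35.6 300.3] R
 [[-1.070e-02 -9.999e-01  8.000e-04]
 [-9.999e-01  1.060e-02 -4.500e-03]
 [ 4.400e-03 -9.000e-04 -1.000e+00]] 
F [-1.2  0.6 -0.9] M [0.05 0.15 0.01] grip 0.5
1 x -15.8 y -31.2 z 5.0 | w -0.01 -0.04 0.04
2 x -15.8 y -31.2 z 5.0 | w -0.01 -0.04 0.04
3 x -15.8 y -31.1 z 5.0 | w -0.01 -0.04 0.04
4 x -15.8 y -31.1 z 5.0 | w -0.01 -0.04 0.04
5 x -15.9 y -31.1 z 5.0 | w -0.01 -0.04 0.04
6 x -15.9 y -31.1 z 5.0 | w -0.01 -0.04 0.04
```

Emit:
{"method": "servo_tool", "body": {"commands": [{"x": -16, "y": -31, "z": 5, "wx": 0, "wy": 0, "wz": 0.2}, {"x": -16, "y": -31, "z": 5, "wx": 0, "wy": -0.2, "wz": 0}, {"x": -16, "y": -31, "z": 5, "wx": 0, "wy": 0, "wz": 0}, {"x": -16, "y": -31, "z": 5, "wx": 0, "wy": 0, "wz": 0}, {"x": -16, "y": -31, "z": 5, "wx": 0, "wy": 0, "wz": 0}]}}

```text
time_s: 19.3
position: [0.5658, 0.0205, 0.2833]
orientation: [2.19, -2.226, -0.034]
wrist_force: [-1.1, 0.9, 1.3]
grip_width: 0.0008
```

Emit:
{"method": "servo_tool", "body": {"commands": [{"x": -16, "y": -31, "z": 5, "wx": 0, "wy": 0, "wz": 0}, {"x": 0, "y": 0, "z": 0, "wx": 0, "wy": 0, "wz": 0}, {"x": 0, "y": 0, "z": 0, "wx": 0, "wy": 0, "wz": 0}]}}

```text
time_s: 19.6
position: [0.5959, 0.0346, 0.2786]
orientation: [2.189, -2.227, -0.032]
wrist_force: [-0.7, 0.3, 0.0]
grip_width: 0.0003
```

```bash
cat > tcph.py <<'E'
from h import *
def th():
    s=monitor.get_state();Rm,_=headT(0,0,HYAW);print("tcp_h",np.round(Rm.T@(s["position"]*1e3-[HX,HY,55]),1),"F_h",np.round(Rm.T@s["wrist_force"],1),"t",s["time_s"],"pos",np.round(s["position"]*1e3,1))
th()
E
python3 tcph.py; python3 zoom2.py pics/r2;python3 -c "
from h import *
az=-np.pi/2+HYAW
plan([659.5,57,186.6],down(az))"
```

```text
tcp_h [181.6 -24.1 162.1] F_h [-0.6  0.3  0.3] t 19.6 pos [595.9  34.6 278.6]
1 x -7.7 y -22.0 z 30.6 | w 0.50 0.06 -0.05
2 x -7.8 y -21.7 z 30.8 | w 0.50 0.06 -0.05
3 x -7.8 y -21.5 z 31.0 | w 0.50 0.06 -0.05
```

View pics/r2.png

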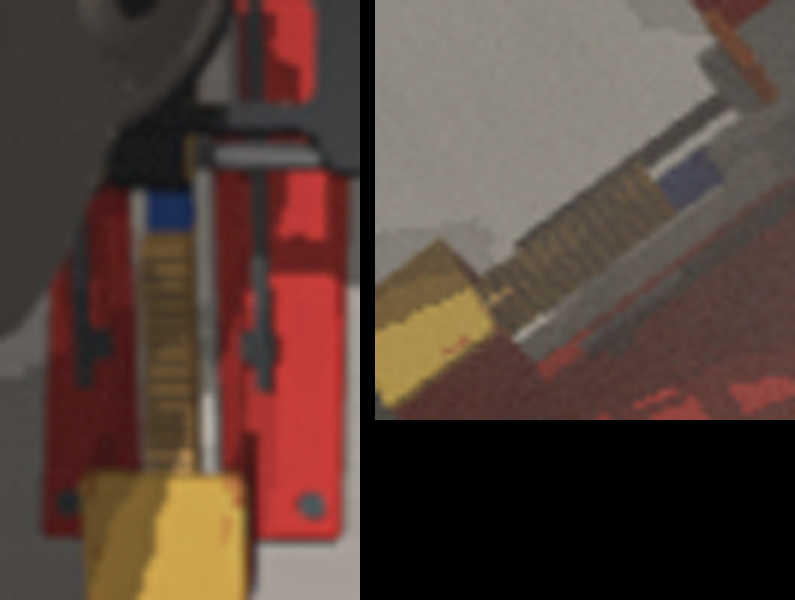

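View pics/r2_side.png

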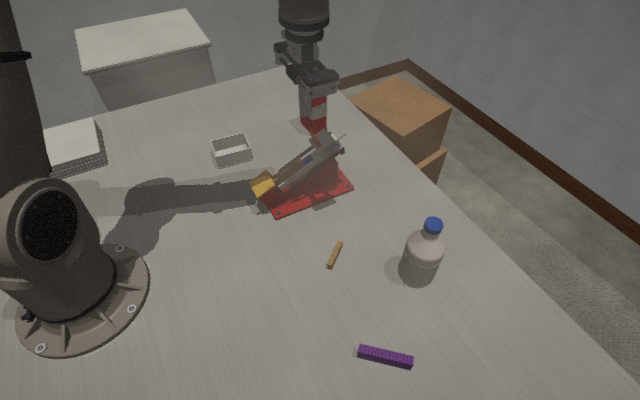

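The side view shows the stick seated flat under the lip, and the bystanders are untouched. The move fell short because of joint speed limits, so I'm continuing.

Emit:
{"method": "servo_tool", "body": {"commands": [{"x": -5.5, "y": -16, "z": 0, "wx": 0.4, "wy": 0, "wz": 0}, {"x": -5.5, "y": -16, "z": 0, "wx": 0.4, "wy": 0, "wz": 0}, {"x": -5.5, "y": -16, "z": 0, "wx": 0.4, "wy": 0, "wz": 0}, {"x": -5.5, "y": -16, "z": 0, "wx": 0.3, "wy": 0, "wz": 0}, {"x": 0, "y": 0, "z": 0, "wx": 0, "wy": 0, "wz": 0}]}}

```text
time_s: 20.2
position: [0.6613, 0.0571, 0.2798]
orientation: [-2.202, 2.236, 0.002]
wrist_force: [-1.1, -0.1, -0.2]
grip_width: 0.0007
```

Emit:
{"method": "servo_tool", "body": {"commands": [{"x": 0, "y": 0, "z": 0, "wx": 0, "wy": 0, "wz": 0}, {"x": 0, "y": 0, "z": 0, "wx": 0, "wy": 0, "wz": 0}]}}

```text
time_s: 20.4
position: [0.6601, 0.0559, 0.2802]
orientation: [-2.2, 2.237, 0.003]
wrist_force: [-1.0, 0.1, -0.1]
grip_width: 0.0003
```

```bash
python3 tcph.py; python3 -c "
from h import *
az=-np.pi/2+HYAW
plan([659.5,57,186.6],down(az))"
```

```text
tcp_h [240.2  -2.  136.5] F_h [-0.9  0.1  0.3] t 20.4 pos [660.1  55.9 280.2]
1 x -0.3 y 0.3 z 31.2 | w -0.02 0.07 -0.04
2 x -0.3 y 0.2 z 31.2 | w -0.02 0.07 -0.04
3 x -0.3 y 0.2 z 31.2 | w -0.02 0.07 -0.04
```

Emit:
{"method": "servo_tool", "body": {"commands": [{"x": -1, "y": 0, "z": 25, "wx": 0, "wy": 0, "wz": 0}, {"x": 0, "y": 0, "z": 25, "wx": 0, "wy": 0, "wz": 0}, {"x": 0, "y": 0, "z": 25, "wx": 0, "wy": 0, "wz": 0}, {"x": 0, "y": 0, "z": 12, "wx": 0, "wy": 0, "wz": 0}, {"x": 0, "y": 0, "z": 5, "wx": 0, "wy": 0, "wz": 0}]}}

```text
time_s: 20.9
position: [0.6605, 0.0576, 0.1872]
orientation: [-2.202, 2.238, 0.003]
wrist_force: [-0.4, 0.0, 1.4]
grip_width: 0.0002
```

Emit:
{"method": "servo_tool", "body": {"commands": [{"x": 0, "y": 0, "z": 0, "wx": 0, "wy": 0, "wz": 0}, {"x": 0, "y": 0, "z": 0, "wx": 0, "wy": 0, "wz": 0}]}}

```text
time_s: 21.1
position: [0.6616, 0.0576, 0.1889]
orientation: [-2.201, 2.236, 0.001]
wrist_force: [0.1, -0.1, 0.4]
grip_width: 0.0005
```

```bash
python3 tcph.py
python3 - <<'E'
from h import *
s=viewer.grab_frame("side")[:,:,::-1];cv2.imwrite("pics/tab1.png",cv2.resize(s[60:220,230:390],(640,640)[:2],interpolation=cv2.INTER_CUBIC)[:600])
E
```

```text
tcp_h [202.9  -0.3  53.1] F_h [ 0.3 -0.1  0.4] t 21.1 pos [661.6  57.6 188.9]
```

View pics/tab1.png

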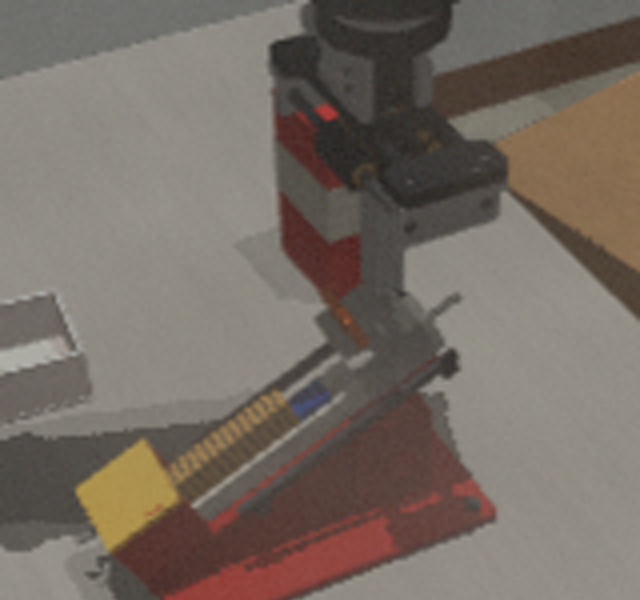

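The fingertip is just behind the orange tab. Pushing down the slope.

Emit:
{"method": "servo_tool", "body": {"commands": [{"x": 0, "y": 7.2, "z": 3.4, "wx": 0, "wy": 0, "wz": 0}, {"x": 0, "y": 7.2, "z": 3.4, "wx": 0, "wy": 0, "wz": 0}, {"x": 0, "y": 7.2, "z": 3.4, "wx": 0, "wy": 0, "wz": 0}, {"x": 0, "y": 7.2, "z": 3.4, "wx": 0, "wy": 0, "wz": 0}, {"x": 0, "y": 7.2, "z": 3.4, "wx": 0, "wy": 0, "wz": 0}]}}

```text
time_s: 21.65
position: [0.6247, 0.0583, 0.1707]
orientation: [-2.201, 2.237, 0.002]
wrist_force: [1.2, -0.9, 2.9]
grip_width: 0.0003
```

```bash
python3 tcph.py
```

```text
tcp_h [ 1.618e+02 -1.000e-01  5.230e+01] F_h [ 2.3 -0.8  2.1] t 21.65 pos [624.7  58.3 170.7]
```

Emit:
{"method": "servo_tool", "body": {"commands": [{"x": 0, "y": 7.2, "z": 3.4, "wx": 0, "wy": 0, "wz": 0}, {"x": 0, "y": 7.2, "z": 3.4, "wx": 0, "wy": 0, "wz": 0}, {"x": 0, "y": 7.2, "z": 3.4, "wx": 0, "wy": 0, "wz": 0}, {"x": 0, "y": 7.2, "z": 3.4, "wx": 0, "wy": 0, "wz": 0}, {"x": 0, "y": 7.2, "z": 3.4, "wx": 0, "wy": 0, "wz": 0}]}}

```text
time_s: 22.15
position: [0.5887, 0.059, 0.1535]
orientation: [-2.202, 2.237, 0.002]
wrist_force: [1.3, -0.5, 3.2]
grip_width: 0.0004
```

```bash
python3 tcph.py
python3 - <<'E'
from h import *
s=viewer.grab_frame("side")[:,:,::-1];cv2.imwrite("pics/tab2.png",cv2.resize(s[80:220,230:370],(560,560),interpolation=cv2.INTER_CUBIC))
E
```

```text
tcp_h [1.218e+02 1.000e-01 5.180e+01] F_h [ 2.5 -0.5  2.3] t 22.15 pos [588.7  59.  153.5]
```

View pics/tab2.png

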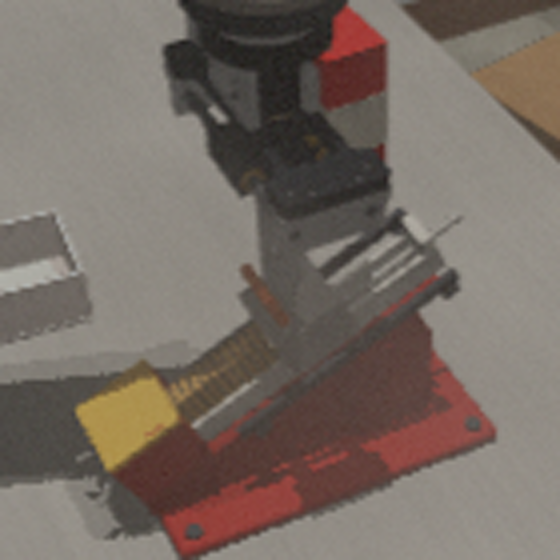

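Emit:
{"method": "servo_tool", "body": {"commands": [{"x": 0, "y": 7.2, "z": 3.4, "wx": 0, "wy": 0, "wz": 0}, {"x": 0, "y": 7.2, "z": 3.4, "wx": 0, "wy": 0, "wz": 0}, {"x": 0, "y": 7.2, "z": 3.4, "wx": 0, "wy": 0, "wz": 0}, {"x": 0, "y": 7.2, "z": 3.4, "wx": 0, "wy": 0, "wz": 0}, {"x": 0, "y": 5.4, "z": 2.5, "wx": 0, "wy": 0, "wz": 0}]}}

```text
time_s: 22.7
position: [0.5543, 0.0596, 0.1372]
orientation: [-2.202, 2.237, 0.003]
wrist_force: [1.3, -0.5, 2.4]
grip_width: 0.0004
```

```bash
python3 tcph.py
```

```text
tcp_h [83.7  0.2 51.7] F_h [ 2.2 -0.5  1.7] t 22.7 pos [554.3  59.6 137.2]
```

Emit:
{"method": "servo_tool", "body": {"commands": [{"x": 0, "y": 2.7, "z": 1.3, "wx": 0, "wy": 0, "wz": 0}, {"x": 0, "y": 2.7, "z": 1.3, "wx": 0, "wy": 0, "wz": 0}, {"x": 0, "y": 1.8, "z": 0.8, "wx": 0, "wy": 0, "wz": 0}]}}

```text
time_s: 23.0
position: [0.5477, 0.0597, 0.1341]
orientation: [-2.202, 2.237, 0.002]
wrist_force: [1.2, -0.7, 2.7]
grip_width: 0.0005
```

```bash
python3 tcph.py
```

```text
tcp_h [76.5  0.2 51.6] F_h [ 2.2 -0.7  1.9] t 23.0 pos [547.7  59.7 134.1]
```

Emit:
{"method": "servo_tool", "body": {"commands": [{"x": 0, "y": 1.8, "z": 0.8, "wx": 0, "wy": 0, "wz": 0}, {"x": 0, "y": 1.8, "z": 0.8, "wx": 0, "wy": 0, "wz": 0}, {"x": 0, "y": 0, "z": 0, "wx": 0, "wy": 0, "wz": 0}]}}

```text
time_s: 23.3
position: [0.5441, 0.0597, 0.1325]
orientation: [-2.202, 2.237, 0.002]
wrist_force: [0.9, -0.2, 2.0]
grip_width: 0.0005
```

```bash
python3 tcph.py
```

```text
tcp_h [72.5  0.2 51.7] F_h [ 1.7 -0.2  1.5] t 23.3 pos [544.1  59.7 132.5]
```

Emit:
{"method": "servo_tool", "body": {"commands": [{"x": 0, "y": 1.8, "z": 0.8, "wx": 0, "wy": 0, "wz": 0}, {"x": 0, "y": 1.8, "z": 0.8, "wx": 0, "wy": 0, "wz": 0}, {"x": 0, "y": 0, "z": 0, "wx": 0, "wy": 0, "wz": 0}]}}

```text
time_s: 23.6
position: [0.5432, 0.0597, 0.1322]
orientation: [-2.199, 2.234, -0.004]
wrist_force: [11.7, -2.3, 8.6]
grip_width: 0.0004
```

```bash
python3 tcph.py
```

```text
tcp_h [71.6  0.2 51.8] F_h [14.2 -2.1  2.9] t 23.6 pos [543.2  59.7 132.2]
```

Hard stop reached: 14 N at x=71.6, against 71.3 expected. The rail is closed. Backing off and rising.

Emit:
{"method": "servo_tool", "body": {"commands": [{"x": 0, "y": -6, "z": -3, "wx": 0, "wy": 0, "wz": 0}, {"x": 0, "y": -5, "z": -6, "wx": 0, "wy": 0, "wz": 0}, {"x": 0, "y": 0, "z": -30, "wx": 0, "wy": 0, "wz": 0}, {"x": 0, "y": 0, "z": -35, "wx": 0, "wy": 0, "wz": 0}, {"x": 0, "y": 0, "z": -35, "wx": 0, "wy": 0, "wz": 0}]}}

```text
time_s: 24.1
position: [0.551, 0.0589, 0.2411]
orientation: [-2.202, 2.239, 0.003]
wrist_force: [0.6, -0.0, -0.1]
grip_width: 0.0001
```

Emit:
{"method": "servo_tool", "body": {"commands": [{"x": 30, "y": 0, "z": -20, "wx": 0, "wy": 0, "wz": 0}, {"x": 30, "y": 0, "z": 0, "wx": 0, "wy": 0, "wz": 0}, {"x": 30, "y": 0, "z": 0, "wx": 0, "wy": 0, "wz": 0}, {"x": 30, "y": 0, "z": 0, "wx": 0, "wy": 0, "wz": 0}, {"x": 30, "y": 0, "z": 0, "wx": 0, "wy": 0, "wz": 0}]}}

```text
time_s: 24.6
position: [0.5487, -0.0918, 0.2597]
orientation: [-2.202, 2.237, 0.003]
wrist_force: [0.8, 0.8, 0.4]
grip_width: 0.0003
```

Emit:
{"method": "servo_tool", "body": {"commands": [{"x": 30, "y": 0, "z": 0, "wx": 0, "wy": 0, "wz": 0}, {"x": 30, "y": 0, "z": 0, "wx": 0, "wy": 0, "wz": 0}, {"x": 30, "y": 0, "z": 0, "wx": 0, "wy": 0, "wz": 0}, {"x": 0, "y": 0, "z": 0, "wx": 0, "wy": 0, "wz": 0}, {"x": 0, "y": 0, "z": 0, "wx": 0, "wy": 0, "wz": 0}]}}

```text
time_s: 25.1
position: [0.5473, -0.1814, 0.2592]
orientation: [-2.2, 2.239, 0.003]
wrist_force: [-0.4, 0.0, -0.5]
grip_width: 0.0
```

```bash
python3 zoom2.py pics/r3
python3 - <<'E'
from h import *
Rm,T=headT(HX/1e3,HY/1e3,HYAW)
f=lambda x,y,z:np.round(proj('top',Rm@(np.array([x,y,z])*1e-3)+T)[0],1)
print("tab top centre closed",f(60,0,71),"at 5mm",f(65,0,71),"cover front",f(44,0,41))
b=cv2.imread('pics/r3_top.png')
for r in range(172,192):print(r,b[r,266])
state()
E
```

```text
tab top centre closed [264.6 216.6] at 5mm [264.5 214.5] cover front [266.7 218.4]
172 [150 159 166]
173 [149 158 164]
174 [146 155 161]
175 [134 141 146]
176 [105  94  94]
177 [104  59  43]
178 [131  67  35]
179 [136  70  38]
180 [135  71  39]
181 [135  69  37]
182 [135  70  39]
183 [135  70  39]
184 [135  69  38]
185 [135  69  37]
186 [136  70  37]
187 [129  68  42]
188 [102  72  73]
189 [ 63  85 109]
190 [ 59 104 136]
191 [ 75 127 166]
t 25.2 pos [ 547.8 -179.9  259.1] R
 [[-1.510e-02 -9.999e-01  5.000e-04]
 [-9.999e-01  1.510e-02  3.400e-03]
 [-3.500e-03 -4.000e-04 -1.000e+00]] 
F [-0.1  0.2  0.9] M [0.04 0.17 0.04] grip 0.7
```

View pics/r3.png

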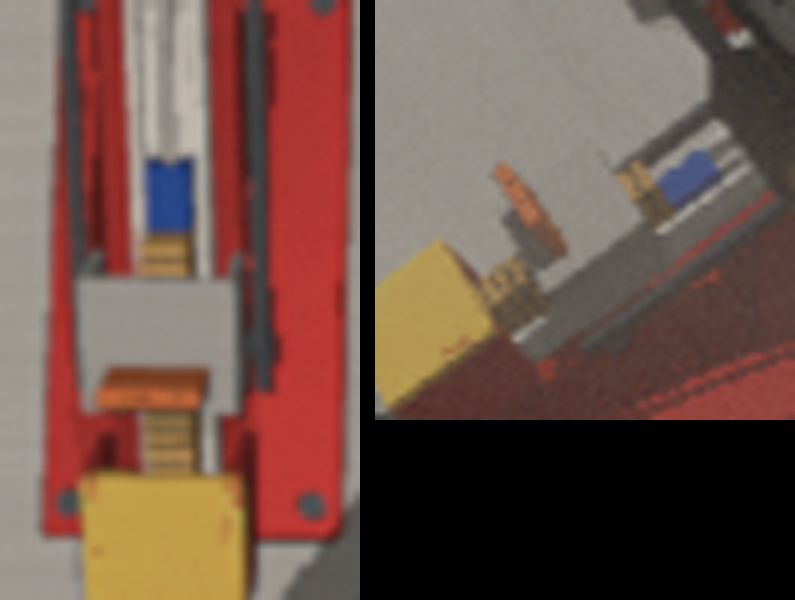

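View pics/r3_top.png

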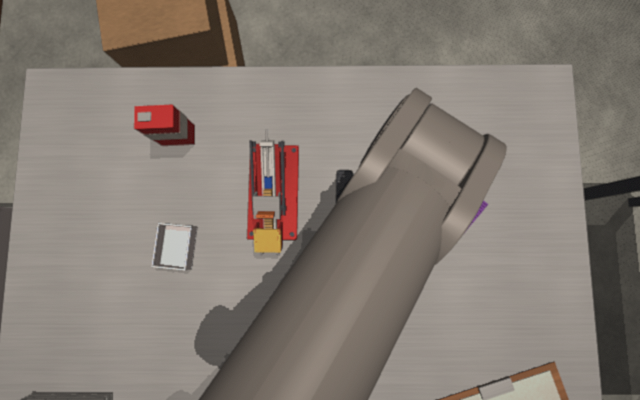

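The cover's front edge is at row 218.3, against 218.4 predicted when closed. The brass–blue boundary is the tail face at follower-top height (110, z17), predicted at row 188.26 and observed at 188.3, so the stick is exactly home. Handing in.

```bash
python3 -c "
from h import *
Rm,T=headT(HX/1e3,HY/1e3,HYAW)
print(proj('top',Rm@(np.array([110,-2,17])*1e-3)+T))
print(bot.finish_job())"
```

```text
[[268.13366629 188.26972928]]
the job is handed in; nothing more can be done
None
```

The clip stick is loaded and home under the lip, the rail is closed over it, and the job is handed in at about 25 s of the 72 s allowed. No verdict is reported, so the result below rests on my own checks.

**What I did:**
- I gripped the large brass stick and found the tray by feel, about 2 mm to the -y side.
- I put the tail in first at 35°, pressed the follower back, swung the stick flat and brought it forward to a firm stop, then released it.
- After that I pushed the rail by its orange tab down to its hard stop, where the force rose to 14 N, and backed the arm well clear.

**Last checks:**

| Check | Expected | Observed |
|---|---|---|
| Stick tail edge against follower, top image row | 188.3 | 188.3 |
| Closed cover's front edge, top image row | 218.4 | 218.3 |
| Follower moved back by | 6 mm | about 5.7 mm |

- **Surroundings:** the stick looks flat and released in both views. The tub and carton had not moved. The arm hid the jug in the last top picture, but it was standing and untouched in the side picture before the rail push.
- **Disagreement:** at the firm stop, the fingers' position put the stick's front about 5 mm short of the nose. I put this down to the stick slipping in the grip under the spring, since the camera and follower readings agree with home.
- **Off-plan moves:** the first retreat and one fast transfer did not go where commanded, but no contact force showed on either.

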